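# Pack the lab timer into its test kit and shut the carton

## Robot

A 6-joint arm with a two-finger parallel gripper is mounted at the origin on the work surface. World frame = base frame: x ahead of the robot, y to its left, z up, the work surface at z = 0. Lengths are in mm, angles in rad, forces in N, time in s.
With the tool pointing down it reaches from about 275 to 1000 mm from the base axis. Payload 8.4 kg.
Tool frame: the origin (TCP) lies midway between the tips of the shut fingers; the grasp point (between the pads) lies 19 mm behind it; z points along the fingers, x is the direction in which the jaws open and shut, and the axes are right-handed (so a half turn about z gives the same grasp; the last joint's range is limited). The gripper opens to 85 mm and grips with 20 to 120 N. Pads are 22 mm wide; open, the fingers measure 114 mm over their backs; the gripper's body (76 mm by 85 mm) begins 54 mm behind the grasp point. The pads swing forward as they close: fully open they stand 13 mm farther back than shut.
Start: joints at [1.134, 0.353, 1.633, -0, 1.155, -0.002], TCP at [263.267, 566.849, 231.281] pointing down, gripper open.
Joint ranges: [-2.63, 2.63], [-0.92, 2.1], [0.06, 2.66], [-1.3, 4.44], [0, 2.69], [-3.02, 3.02]. Speed limits (rad/s): [2.22, 2.22, 2.79, 3.14, 3.14, 3.14].

## Interface

Orientations are given as [roll, pitch, yaw] about the fixed x, y, z axes, in that order (R = Rz(yaw) Ry(pitch) Rx(roll)).
In Python, from workcell import get_obs, optics, manip gives the robot as it stands.
- The arm moves only by the tool move_arm, never from a script. Its argument "motion" is a list of rows, each a list of 4 numbers: the shift along the tool's x, y, z in cm, then the turn about the tool's z in degrees. A call has 1 to 5 rows; each row shifts and turns the pose as measured when the row begins, along the tool's axes as they then stand; what a row does not reach is not made up. A row lasts 1/12 s, in which the tool goes at most 41.7 mm and 7.16 degrees, less where a joint would pass 70% of its speed; a pose out of reach is approached as far as the arm can. A call with a gripper value outside its range is refused whole. "gripper" is the closure, from -1 (fully open) to 1 (shut), set as the call begins (left out, the last holds). The fingers move at their own pace and stop on an object; "newtons" is the grip in N (left out, the last holds). Time passes only in rows, so rows that do not move let the fingers close. It gives the time, the measured TCP pose, the force and the opening at its end, in the units of the state.
- get_obs(): the state, without advancing time (a new reading comes with each control period).
- optics.grab_frame(name): name is "side" or "top"; returns the picture (384x512x3 uint8, blue, green, red); there is no depth.
- optics.camera_info(name): a dict with "camera_matrix" (3x3 intrinsics, pixels), "rvec" (rotation vector, rad) and "tvec" (3), from world to camera coordinates, as OpenCV has them. Camera axes: x right, y down, z forward; pixel columns grow to the right and rows downward; lengths in mm; the calibration is good to about 2 mm. A picture is of the moment at which its call begins. camera_info takes no time and is no camera call.
- manip.hand_in(): hands the job in, once; it reports no verdict.
The state is a dict: "clock": time; "joint_positions": joint angles; "joint_vel": joint speeds; "joint_torque": joint torques, N m; "tcp_pos": TCP position; "orientation": TCP orientation; "force": force on the tool from outside, world axes, zero at the start; "ft_torque": the same for the moment, N m; "opening": finger opening in mm.
Only numpy, scipy, OpenCV 4.12 (cv2) and the standard library are available. Lean on these libraries where they do the work, as an engineer would, in place of code of your own. Each camera call takes 0.05 s, during which the arm holds its last target.

## Task

Pack up the test kit: lift the white timer with the blue keys up and off its peg on the sloping board, and lay it flat and face up on the floor of the empty bay of the open carton without dropping it. Then gently swing the carton's flap fully shut, so that its tab sits behind the front rim. Leave the black magnifier hanging on its peg and do not disturb the other things on the bench.

Things in the scene. Friction and masses are not known exactly. Their poses are not given: they have to be found in the camera images.
- timer: White lab timer, about 90 g: block 62 (x) by 52 (y) by 22 mm (z), dark display and three blue keys on its face. Origin: centre of its back face; +z out of the face, +x towards its hanging eye. With the eye it spans x = -31 to +65 mm. It starts with its back on the sloping board, +x up the slope, hung by its eye. Grip it across the 52 mm width.
- timer_eye (a point): Apex (rod centre) of the timer's blue eye, a loop of 6 mm rod, 28 mm wide between rod centres, ending in a pointed arch; at x = 62 mm, 8 mm above the timer's back plane. While it hangs, the arch rests on the upper side of the peg, whose axis then crosses the timer at x = 52 mm.
- stand: Fixed bench stand; origin at the middle of its footprint on the table, +x level and away from the robot (yaw varies). Its grey peg board, 310 mm wide (y), 240 mm long, slopes at 45 degrees: the face rises towards +x, its middle at (0, 0, 130 mm), and looks up and towards -x (the robot).
- peg_right (a point): Foot, on the board's face, of the steel peg at the stand's y = -70 mm, 60 mm up the slope from the board's middle. 8 mm thick, square to the face for 21 mm, then its tip bends 6 mm up-slope while rising 6 mm more. To come off, an item is slid about 12 mm up the slope (16 mm at most), then drawn off square to the board.
- peg_left (a point): Foot of the other, equal peg at the stand's y = +70 mm. Timer and magnifier hang one on each peg, either way round.
- lamp (a point): Middle of the underside of a fixed strip lamp, 18 mm (x) by 16 mm high, 272 mm above the table, running along y at the stand's x = 35 mm, over the upper part of the hanging things, on posts at the stand's y = -163 and +163 mm. It is in the way of a gripper coming straight down; one tilted about 45 degrees, square to the board, has room.
- lens: Black round magnifier, 60 mm diameter, 14 mm thick, amber glass, with the same eye as the timer, hanging on the other peg. Origin: centre of its back face, +x towards its eye. Bystander, to be left hanging.
- carton: Fixed white kit carton with a blue stripe, 150 mm (x) by 210 mm (y) by 50 mm high, walls 4 mm, floor 5 mm thick. Origin: centre of its underside; +x points away from the robot (yaw varies). A 4 mm divider at y = +35 mm (44 mm high) parts the empty bay (y = -101 to +33 mm, x = -71 to +71 mm) from the bay full of packed test cassettes.
- bay (a point): Point on the floor of the empty bay (5 mm above the table), at x = -10 mm, y = -34 mm of the carton: with its origin here and its eye towards the carton's +x, the timer lies clear of all walls and of the flap's tab (the tab needs the first 8 mm behind the front, -x, wall).
- flap (a joint): Opening angle of the carton's flap, rad: 0 is fully shut (flat on the rim), about 1.6 upright, starts at 1.75 to 2.15, leaning back away from the robot; stop at 2.3. The hinge lies along y on the carton's far (+x) rim. It is stiff as a card fold: it stays where it is left and takes about 1 N at its edge to swing.
- flap_hinge (a point): Middle of the flap's hinge line, on the far rim at x = 75 mm, 50 mm above the table.
- flap_edge (a point): Middle of the free edge of the flap, 150 mm from the hinge. The flap is white card, 150 by 210 mm, 3 mm thick (its outer face lies 3 mm above the hinge line when shut); a tab 110 mm wide and 18 mm long stands square to its inner face 9 mm from the free edge and goes inside the front wall.
- pen: Marker pen, white with black cap, 130 by 13 by 13 mm, lying; bystander.
- cassette_a: White test cassette 70 by 22 by 6 mm, lying; bystander.
- cassette_b: White test cassette 70 by 22 by 6 mm, lying; bystander.
- vial: Small bottle with green cap, 32 mm diameter, 60 mm high, standing; bystander.
- tub: Yellow tub with red lid, 96 mm diameter, 110 mm high, standing; bystander.

How it is judged (in metres and radians):
On the way, in this order (a step that is already met when the one before it is completed fails the run):
1. the timer is off its peg and clear of the board (distance of timer from where it was at the start of the episode above 0.06 m and contact force between timer and stand below 0.01 N and height (world z) of timer above 0.08 m), for 0.1 s.
2. the timer lies flat, face up, in the empty bay, released, while the flap is still open (x of timer in the frame of carton between -0.055 and 0.055 m and y of timer in the frame of carton between -0.082 and 0.014 m and z of timer in the frame of carton below 0.011 m and angle between timer's own z axis and vertical below 0.14 rad and contact force between the fingers and timer below 0.05 N and linear speed of timer below 0.03 m/s and value of joint flap above 0.8 rad), for 0.2 s.
At the end, for the whole second after the job is handed in: Timer flat and face up (8 deg) on the empty bay's floor (back within 6 mm of it), released, at rest; flap shut to within 0.05 rad and not pressing on the timer; magnifier still on its peg and every listed bystander within 30 mm of its start (x of timer in the frame of carton between -0.055 and 0.055 m and y of timer in the frame of carton between -0.082 and 0.014 m and z of timer in the frame of carton below 0.011 m and angle between timer's own z axis and vertical below 0.14 rad and contact force between the fingers and timer below 0.05 N and linear speed of timer below 0.03 m/s and value of joint flap below 0.05 rad and contact force between timer and flap below 0.5 N and distance of each of lens, pen, cassette_a, cassette_b, vial, tub from where it was at the start of the episode below 0.03 m); the robot touches nothing.
It fails at once if the timer is dropped into the carton (falls free faster than 0.6 m/s, about 2 cm) (horizontal distance between timer and carton below 0.12 m and linear speed of timer above 0.6 m/s and contact force between the fingers and timer below 0.01 N and height (world z) of timer below 0.3 m).
It fails at once if the flap is slammed (faster than 6 rad/s) (velocity of joint flap below -6 rad/s).
It fails at once if the magnifier is moved (distance of lens from where it was at the start of the episode above 0.03 m).
It fails at once if a pen, cassette, bottle or tub is moved more than 30 mm (distance of any of pen, cassette_a, cassette_b, vial, tub from where it was at the start of the episode above 0.03 m).
It also fails if it takes over 58 s, if anything falls off the work surface, if the arm or the gripper's body presses on something with over 40 N, if the wrist force passes 120 N, or if a joint passes its speed limit or range.

## Working session

There is one attempt and no reset: what is moved stays moved. The work goes in short steps, Python scripts to look and compute and a tool call to move; the robot and the scene stay as the last step left them, time stands still between calls to the robot, and variables do not carry over. Pictures are saved under pics/ and viewed, and the job is handed in when it is done.

Besides the shell and the picture viewer there is one more tool, called after "Request:" as name([rows], argument=value, ...), one row to a line, values as JSON. move_arm: Moves the arm, as the interface text tells. Its arguments: {"type":"object","properties":{"motion":{"type":"array"},"gripper":{"type":"number"},"newtons":{"type":"number"}},"required":["motion"]}

```bash
ls; mkdir -p pics
python3 - <<'E'
from workcell import get_obs, optics, manip
import cv2, numpy as np
print(get_obs())
for n in ("side","top"):
    im=optics.grab_frame(n); cv2.imwrite(f"pics/{n}0.png",im); np.save(f"pics/{n}0.npy",im)
    print(n,optics.camera_info(n))
E
```

```text
pics
{'clock': 0.0, 'joint_positions': array([ 1.13356938e+00,  3.53657782e-01,  1.63415878e+00, -1.37912125e-05,
        1.15517369e+00, -2.37597490e-03]), 'joint_vel': array([ 0.00187607, -0.00190655, -0.00068981,  0.00094804,  0.00089549,
        0.00162951]), 'joint_torque': array([-3.59723426e-04, -6.05265355e+01, -3.42070341e+01,  5.94144808e-05,
        9.15419514e-03,  6.87960596e-05]), 'tcp_pos': array([263.08303017, 566.4004215 , 230.54511076]), 'orientation': array([3.14158336e+00, 1.39762367e-03, 1.13595093e+00]), 'force': array([-0.25782451,  0.33791278,  0.69304601]), 'ft_torque': array([-0.02073839,  0.04633857, -0.05586103]), 'opening': 85.4628508562338}
side {'camera_matrix': array([[449.31154029,   0.        , 260.00350912],
       [  0.        , 449.31154029, 194.62571111],
       [  0.        ,   0.        ,   1.        ]]), 'rvec': array([ 2.15332139, -0.01610781,  0.01764768]), 'tvec': array([-554.43467857,  190.02005663, 1396.18970195])}
top {'camera_matrix': array([[401.57488122,   0.        , 252.16797551],
       [  0.        , 401.57488122, 193.05839789],
       [  0.        ,   0.        ,   1.        ]]), 'rvec': array([ 2.16951796, -2.10810759,  0.22371391]), 'tvec': array([  30.88985609,  612.55058005, 1155.56777775])}
```

View pics/side0.png

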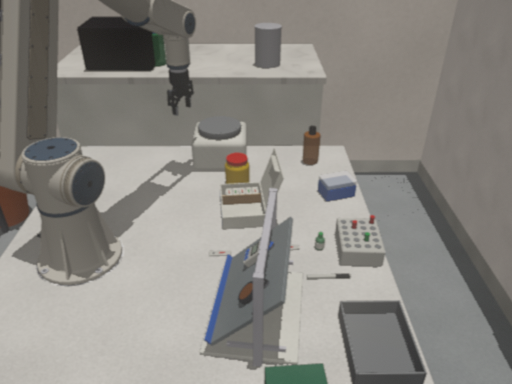

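View pics/top0.png

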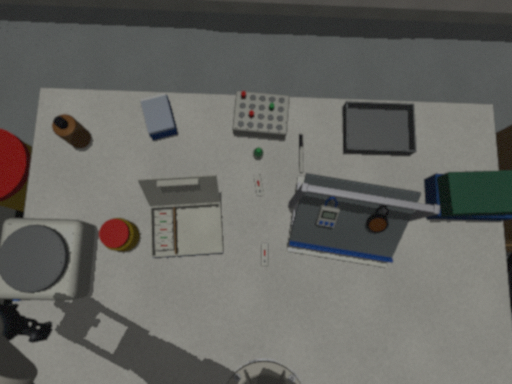

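The timer hangs at top-view pixel (328,214), on the peg nearer the carton. The magnifier is at (377,222), and the carton, with its flap leaning back, is around (187,220). I'll zoom in to measure.

```bash
cat > h.py <<'E'
import numpy as np, cv2
from workcell import get_obs, optics, manip
def cam(n):
    i=optics.camera_info(n); R=cv2.Rodrigues(i["rvec"])[0]
    return i["camera_matrix"],R,i["tvec"],i["rvec"]
def proj(n,P):
    K,R,t,rv=cam(n)
    return cv2.projectPoints(np.atleast_2d(np.array(P,float)),rv,t,K,None)[0][:,0]
def ray(n,uv):
    K,R,t,_=cam(n)
    d=R.T@np.linalg.inv(K)@np.array([uv[0],uv[1],1.]); return -R.T@t,d/np.linalg.norm(d)
def onplane(n,uv,p0,nrm):
    c,d=ray(n,uv); nrm=np.array(nrm,float); s=np.dot(np.array(p0)-c,nrm)/np.dot(d,nrm); return c+s*d
def onz(n,uv,z): return onplane(n,uv,[0,0,z],[0,0,1])
def tri(ua,ub):
    K,R,t,_=cam("top");K2,R2,t2,_=cam("side")
    X=cv2.triangulatePoints(K@np.c_[R,t],K2@np.c_[R2,t2],np.array(ua,float).reshape(2,1),np.array(ub,float).reshape(2,1)); return (X[:3]/X[3]).ravel()
def crop(n,im,x0,y0,x1,y1,s,name):
    c=cv2.resize(im[y0:y1,x0:x1],None,fx=s,fy=s,interpolation=cv2.INTER_CUBIC)
    for x in range((x0+9)//10*10,x1,10):
        cv2.line(c,((x-x0)*s,0),((x-x0)*s,6 if x%50 else 14),(0,0,255),1)
        if x%20==0: cv2.putText(c,str(x),((x-x0)*s,22),0,.4,(0,0,255),1)
    for y in range((y0+9)//10*10,y1,10):
        cv2.line(c,(0,(y-y0)*s),(6,(y-y0)*s),(0,0,255),1)
        if y%20==0: cv2.putText(c,str(y),(8,(y-y0)*s+4),0,.4,(0,0,255),1)
    cv2.imwrite(f"pics/{name}.png",c)
E
python3 - <<'E'
from h import *
t=np.load("pics/top0.npy");s=np.load("pics/side0.npy")
crop("top",t,280,165,440,275,5,"t_stand")
crop("top",t,90,165,280,275,4,"t_cart")
crop("side",s,200,170,310,360,3,"s_stand")
crop("side",s,205,140,305,235,6,"s_cart")
E
```

```text
(no output)
```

View pics/t_stand.png

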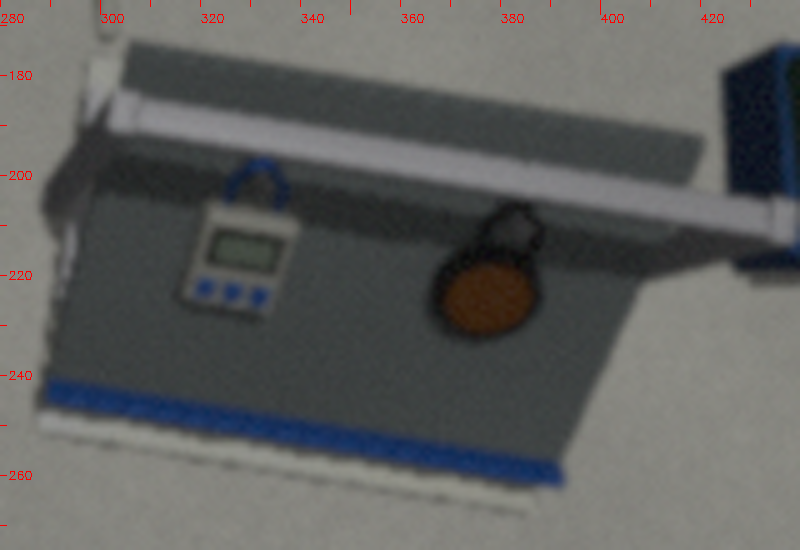

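View pics/t_cart.png

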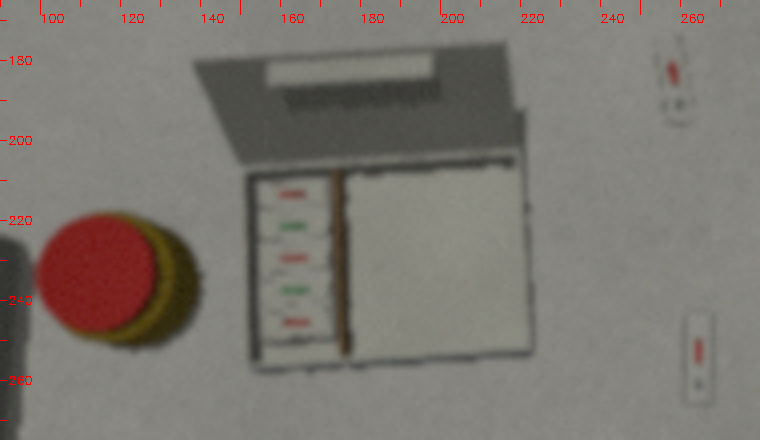

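View pics/s_stand.png

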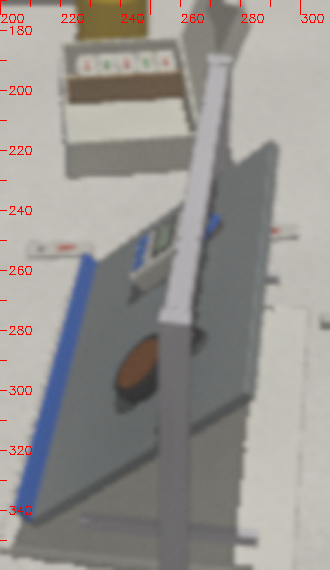

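View pics/s_cart.png

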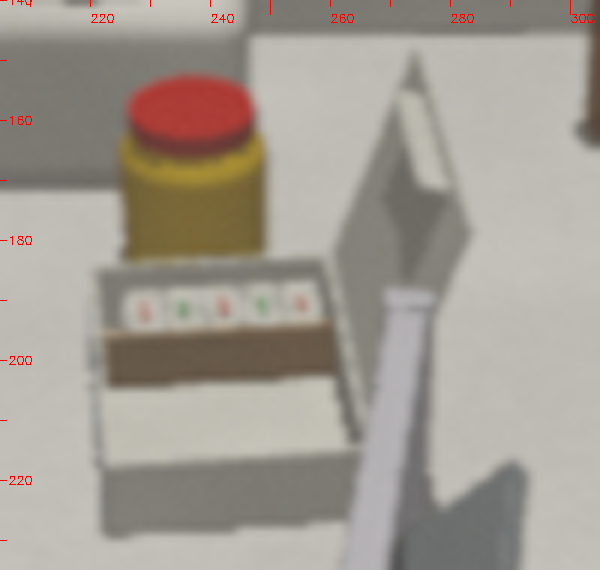

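Run:
```python
from h import *
np.set_printoptions(precision=1,suppress=True)
for a,z in (((305.5,173.5),214.85),((421,193),214.85),((289.5,245),45.15),((392.5,262),45.15)): print("top",onz("top",a,z))
for a,z in (((292,218),214.85),((283,303),214.85),((228,254),45.15),((211,344),45.15)): print("side",onz("side",a,z))
print("cart rim top cam")
for a in ((151.5,208),(153,257.5),(223,253.5),(220.5,206)): print(onz("top",a,50))
print("side rim")
for a in ((221,184.5),(259.5,183.5),(265.5,215),(222,218)): print(onz("side",a,50))
print("tri flap corners", tri((138,180.5),(274,149)), tri((216,175.5),(281,178)))
print("hinge corners top",onz("top",(150,205.5),50),onz("top",(219.5,203.5),50))
```

```text
top [639.1 -87.1 214.8]
top [ 596.3 -393.8  214.8]
top [459.6 -67.   45.2]
top [ 417.7 -375.1   45.2]
side [ 637.2 -100.3  214.9]
side [ 594.5 -403.4  214.9]
side [457.9 -48.8  45.1]
side [ 430.8 -372.5   45.1]
cart rim top cam
[557.6 347.5  50. ]
[412.  332.9  50. ]
[429.1 129.4  50. ]
[569.8 142.4  50. ]
side rim
[416.7 333.7  50. ]
[558.6 339.5  50. ]
[575.1 141.1  50. ]
[431.2 125.7  50. ]
tri flap corners [611.1 358.6 183.4] [626.7 150.  189.6]
hinge corners top [565.  352.5  50. ] [577.3 145.7  50. ]
```

```bash
cat >> h.py <<'E'
YS=-0.138; CS=np.array([529.,-231.,0])
c45=np.sqrt(.5)
def rz(a): return np.array([[np.cos(a),-np.sin(a),0],[np.sin(a),np.cos(a),0],[0,0,1]])
# board frame: x up slope, y left, z normal
def Bd(): return rz(YS)@np.array([[c45,0,-c45],[0,1,0],[c45,0,c45]])
def board(s,y,n): return CS+[0,0,130]+Bd()@np.array([s,y,n])
E
python3 - <<'E'
from h import *
t=np.load("pics/top0.npy");s=np.load("pics/side0.npy")
P=[board(a,b,0) for a in(-120,120) for b in (-155,155)]
T=[board(8+a,70+b,c) for c in (22,) for a,b in ((-31,-26),(-31,26),(31,26),(31,-26))]+[board(8-31,96,0),board(8-31,44,0)]+[board(8+62,70,8),board(60,70,0),board(60,70,21)]
for n,im,c in(("top",t,(280,165,440,275,5)),("side",s,(200,170,310,360,3))):
    im=im.copy()
    crop(n,im,*c,"ov"); o=cv2.imread("pics/ov.png")
    for i,q in enumerate(proj(n,P+T)):
        p=((q-[c[0],c[1]])*c[4]+c[4]/2).astype(int); cv2.circle(o,tuple(int(v) for v in p),2,(0,255,255) if i<4 else (255,0,255),-1)
    cv2.imwrite(f"pics/ov_{n}.png",o)
E
```

```text
(no output)
```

View pics/ov_top.png

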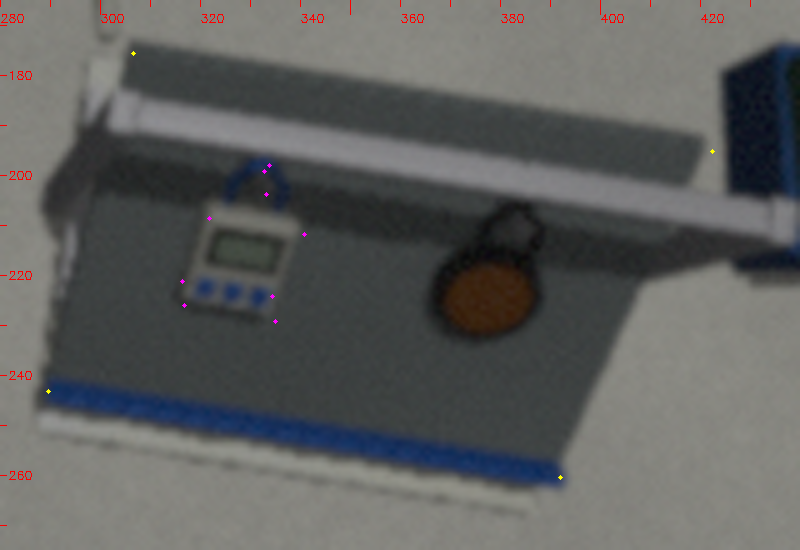

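View pics/ov_side.png

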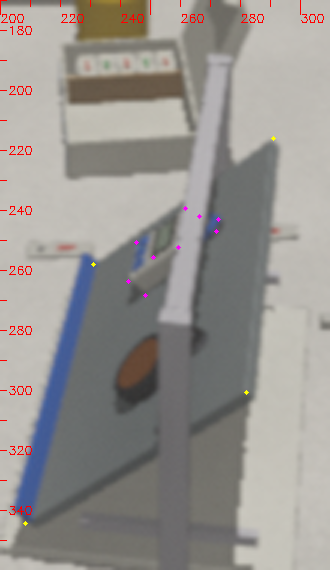

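```bash
cat >> h.py <<'E'
YC=0.075; CC=np.array([495.,238.,0])
def cart(x,y,z): return CC+rz(YC)@np.array([x,y,z],float)
def flapP(u,y,th,n=0):
    # u from hinge, n = outer side offset
    return cart(75-u*np.cos(th)+n*np.sin(th), y, 50+u*np.sin(th)+n*np.cos(th))
def overlay(n,im,pts,c,name,cols=None):
    crop(n,im,*c,name); o=cv2.imread(f"pics/{name}.png")
    for i,q in enumerate(proj(n,pts)):
        p=(q-[c[0],c[1]])*c[4]+c[4]/2; cv2.circle(o,(int(p[0]),int(p[1])),2,(255,0,255),-1)
    cv2.imwrite(f"pics/{name}.png",o)
E
python3 - <<'E'
from h import *
np.set_printoptions(precision=1,suppress=True)
t=np.load("pics/top0.npy");s=np.load("pics/side0.npy")
P=[cart(a,b,50) for a in(-75,75) for b in (-105,105)]+[cart(a,b,5) for a in(-71,71) for b in (-101,33)]+[flapP(150,-105,1.918),flapP(150,105,1.918)]+[cart(-75,-105,0),cart(75,-105,0)]
overlay("top",t,P,(90,165,280,275,4),"ovc_top")
overlay("side",s,P,(205,140,305,235,6),"ovc_side")
# timer blue masks
for n,im,b in(("top",t,(310,190,350,235)),("side",s,(235,225,285,275))):
    c=im[b[1]:b[3],b[0]:b[2]]; hsv=cv2.cvtColor(c,cv2.COLOR_BGR2HSV)
    m=cv2.inRange(hsv,(100,90,50),(130,255,255))
    k,l,st,ce=cv2.connectedComponentsWithStats(m)
    for i in range(1,k):
        if st[i,4]>3: print(n,st[i],ce[i]+[b[0],b[1]])
print(proj("top",[board(8,70,22),board(-12,70,22)]),proj("side",[board(8,70,22),board(-12,70,22)]))
E
```

```text
top [15  7 13 10 42] [331.4 200.3]
top [ 9 31  4  3 10] [320.5 222. ]
top [15 32  3  3  9] [326. 223.]
top [20 33  4  3  9] [331.3 224. ]
side [34 17  4  6 15] [270.5 244.1]
side [10 24  4 10 16] [246.4 253.2]
[[328.2 218.6]
 [326.4 224.2]] [[251.8 251.1]
 [246.5 254.7]]
```

View pics/ovc_top.png

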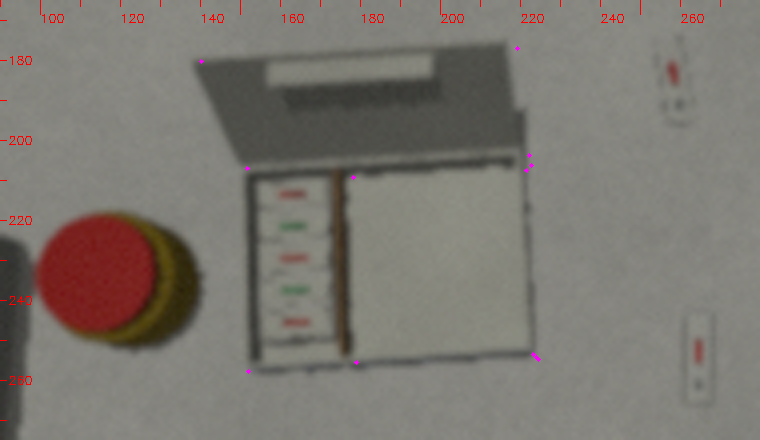

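View pics/ovc_side.png

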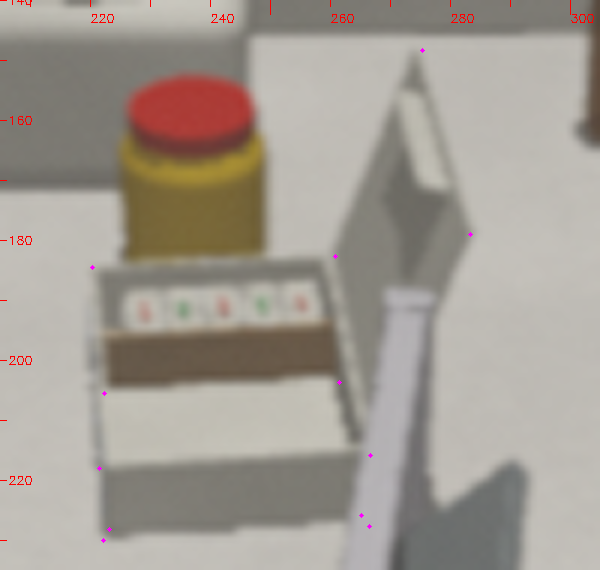

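The overlays agree to about 1 px (2–3 mm), so the stand and carton poses are good enough. The move rows only turn about tool z, so tilting needs some care. First I'll lift, align the jaws with the stand, and see how the arm behaves.

Request:
move_arm([
  [0, 0, -4, -5.7],
  [0, 0, -4, -5.7],
  [0, 0, -4, -5.6],
])

```text
clock: 0.35
tcp_pos: [260.8, 561.6, 342.1]
orientation: [-3.135, 0.022, 1.44]
force: [0.5, 0.7, -0.3]
opening: 85.5
```

```bash
sed -i 's/^YC=.*/YC=0.068; CC=np.array([496.,240.,0])/' h.py
cat >> h.py <<'E'
from scipy.spatial.transform import Rotation as Ro
def st(p=True):
    o=get_obs(); R=Ro.from_euler("xyz",o["orientation"]).as_matrix()
    if p:
        np.set_printoptions(precision=3,suppress=True)
        print("t",o["clock"],"q",o["joint_positions"],"tcp",o["tcp_pos"].round(1),"F",o["force"].round(1),"open",round(o["opening"],1))
        print("toolx",R[:,0],"y",R[:,1],"z",R[:,2])
    return o["tcp_pos"],R,o
def go(target):
    p,R,o=st(); d=R.T@(np.array(target)-p); print("tool shift cm",(d/10).round(2),"dist",np.linalg.norm(d).round(1),"rows",np.linalg.norm(d)/41.7)
E
python3 -c "
from h import *
go([650,-90,450])"
```

```text
t 0.35 q [ 1.134  0.275  1.497  0.     1.393 -0.307] tcp [260.8 561.6 342.1] F [ 0.5  0.7 -0.3] open 85.5
toolx [ 0.13   0.991 -0.022] y [ 0.991 -0.13  -0.007] z [-0.01  -0.021 -1.   ]
tool shift cm [-59.77  46.99  -9.81] dist 766.6 rows 18.38364380115711
```

Request:
move_arm([
  [-3, 2.5, -0.5, 0],
  [-3, 2.5, -0.5, 0],
  [-3, 2.5, -0.5, 0],
  [-3, 2.5, -0.5, 0],
  [-3, 2.5, -0.5, 0],
])

```text
clock: 0.77
tcp_pos: [367.1, 400.7, 377.4]
orientation: [-3.137, 0.009, 1.458]
force: [1.2, 0.4, 0.5]
opening: 85.5
```

Request:
move_arm([
  [-3, 2.5, -0.5, 0],
  [-3, 2.5, -0.5, 0],
  [-3, 2.5, -0.5, 0],
  [-3, 2.5, -0.5, 0],
  [-3, 2.5, -0.5, 0],
])

```text
clock: 1.18
tcp_pos: [477.0, 228.6, 403.8]
orientation: [-3.137, 0.01, 1.46]
force: [2.1, -0.1, 0.2]
opening: 85.4
```

```bash
python3 -c "
from h import *
go([650,-90,450])"
```

```text
t 1.1833 q [ 0.448  0.084  1.6   -0.005  1.468 -1.012] tcp [477.  228.6 403.8] F [ 2.1 -0.1  0.2] open 85.4
toolx [ 0.111  0.994 -0.01 ] y [ 0.994 -0.111 -0.005] z [-0.006 -0.009 -1.   ]
tool shift cm [-29.8   20.7   -4.44] dist 365.5 rows 8.765334193856882
```

Request:
move_arm([
  [-3.3, 2.3, -0.5, 0.4],
  [-3.3, 2.3, -0.5, 0.4],
  [-3.3, 2.3, -0.5, 0.4],
  [-3.3, 2.3, -0.5, 0.4],
  [-3.3, 2.3, -0.5, 0],
])

```text
clock: 1.6
tcp_pos: [571.3, 44.6, 429.4]
orientation: [-3.135, 0.01, 1.431]
force: [1.1, 1.1, 1.4]
opening: 85.5
```

Request:
move_arm([
  [-3.3, 2.3, -0.5, 0],
  [-3.3, 2.3, -0.5, 0],
  [-3.3, 2.3, -0.5, 0],
  [-3.3, 2.3, -0.5, 0],
])

```text
clock: 1.93
tcp_pos: [644.0, -104.0, 449.4]
orientation: [-3.133, 0.01, 1.43]
force: [0.7, 1.5, 0.4]
opening: 85.2
```

```bash
python3 -c "
from h import *
go([950,-132,450])"
```

```text
t 1.9333 q [-0.157  0.285  1.263 -0.01   1.602 -1.588] tcp [ 644.  -104.   449.4] F [0.7 1.5 0.4] open 85.2
toolx [ 0.14  0.99 -0.01] y [ 0.99  -0.14  -0.008] z [-0.01  -0.008 -1.   ]
tool shift cm [ 1.52 30.69 -0.33] dist 307.2 rows 7.368008078873667
```

Next I'll extend outward and see what the arm does at its reach limit.

Request:
move_arm([
  [0.2, 4, -1, 0],
  [0.2, 4, -1, 0],
  [0.2, 4, -1, 0],
  [0.2, 4, -1, 0],
  [0.2, 4, -1, 0],
])

```text
clock: 2.35
tcp_pos: [834.8, -133.9, 495.0]
orientation: [-3.13, 0.013, 1.419]
force: [1.2, -0.2, 0.5]
opening: 85.3
```

Request:
move_arm([
  [0.2, 4, -1, 0],
  [0.2, 4, -1, 0],
  [0.2, 4, -1, 0],
  [0.2, 4, -1, 0],
  [0.2, 4, -1, 0],
])

```text
clock: 2.77
tcp_pos: [925.6, -139.7, 470.1]
orientation: [3.113, 0.013, 1.419]
force: [0.6, -0.7, 1.0]
opening: 85.1
```

```bash
python3 -c "
from h import *
st()"
```

```text
t 2.7667 q [-0.147  0.977  0.061 -0.015  2.075 -1.573] tcp [ 925.6 -139.7  470.1] F [ 0.6 -0.7  1. ] open 85.1
toolx [ 0.151  0.988 -0.013] y [ 0.988 -0.151  0.029] z [ 0.026 -0.017 -1.   ]
```

Request:
move_arm([
  [0, 4.1, 0, 0],
  [0, 4.1, 0, 0],
  [0, 4.1, 0, 0],
  [0, 4.1, 0, 0],
  [0, 4.1, 0, 0],
])

```text
clock: 3.18
tcp_pos: [1002.0, -150.9, 415.3]
orientation: [2.977, 0.013, 1.42]
force: [-0.2, 0.4, -0.4]
opening: 85.6
```

```bash
python3 -c "
from h import *
st()"
```

```text
t 3.1833 q [-0.146  1.041  0.058 -0.014  1.878 -1.573] tcp [1002.  -150.9  415.3] F [-0.2  0.4 -0.4] open 85.6
toolx [ 0.15   0.989 -0.013] y [ 0.976 -0.146  0.164] z [ 0.16  -0.037 -0.986]
```

Request:
move_arm([
  [0, 3.6, -2, 0],
  [0, 3.6, -2, 0],
  [0, 3.6, -2, 0],
  [0, 3.6, -2, 0],
  [0, 3.6, -2, 0],
])

```text
clock: 3.6
tcp_pos: [1021.2, -152.7, 483.3]
orientation: [2.832, 0.013, 1.42]
force: [-0.8, 0.5, -0.2]
opening: 85.4
```

Request:
move_arm([
  [0, 3.6, -2, 0],
  [0, 3.6, -2, 0],
  [0, 3.6, -2, 0],
  [0, 3.6, -2, 0],
  [0, 3.6, -2, 0],
])

```text
clock: 4.02
tcp_pos: [1025.0, -152.3, 575.4]
orientation: [2.681, 0.013, 1.42]
force: [-0.0, 0.3, 0.2]
opening: 85.4
```

```bash
python3 -c "
from h import *
st()"
```

```text
t 4.0167 q [-0.144  0.901  0.059 -0.015  1.721 -1.572] tcp [1025.  -152.3  575.4] F [-0.   0.3  0.2] open 85.4
toolx [ 0.151  0.989 -0.013] y [ 0.886 -0.129  0.445] z [ 0.438 -0.078 -0.896]
```

Request:
move_arm([
  [0, 4, 0, 0],
  [0, 4, 0, 0],
  [0, 4, 0, 0],
  [0, 4, 0, 0],
  [0, 4, 0, 0],
])

```text
clock: 4.43
tcp_pos: [1069.3, -158.7, 607.3]
orientation: [2.52, 0.013, 1.42]
force: [-0.6, 0.3, -0.1]
opening: 85.3
```

Request:
move_arm([
  [0, 4, 0.5, 0],
  [0, 4, 0.5, 0],
  [0, 4, 0.5, 0],
  [0, 4, 0.5, 0],
  [0, 4, 0.5, 0],
])

```text
clock: 4.85
tcp_pos: [1112.0, -164.8, 638.0]
orientation: [2.364, 0.013, 1.42]
force: [-0.4, 0.6, -0.1]
opening: 85.5
```

```bash
python3 -c "
from h import *
st()"
```

```text
t 4.85 q [-0.144  0.901  0.059 -0.014  1.404 -1.572] tcp [1112.  -164.8  638. ] F [-0.4  0.6 -0.1] open 85.5
toolx [ 0.151  0.989 -0.013] y [ 0.706 -0.099  0.701] z [ 0.692 -0.114 -0.713]
```

Pushing beyond reach tilts the tool outward, and it is now at 0.777 rad, close to square to the board. Next I'll back off to a point in front of the board, passing well above the lamp.

```bash
python3 -c "
from h import *
print(board(9,71.5,3),board(9,71.5,100), Bd())
go([560,-150,420])"
```

```text
[ 543.03801828 -160.76337108  138.48528137] [ 475.10073255 -151.32805407  207.07463915] [[ 0.70038439  0.1375624  -0.70038439]
 [-0.09727131  0.9904931   0.09727131]
 [ 0.70710678  0.          0.70710678]]
t 4.85 q [-0.144  0.901  0.059 -0.014  1.404 -1.572] tcp [1112.  -164.8  638. ] F [-0.4  0.6 -0.1] open 85.5
toolx [ 0.151  0.989 -0.013] y [ 0.706 -0.099  0.701] z [ 0.692 -0.114 -0.713]
tool shift cm [ -6.57 -54.41 -22.83] dist 593.6 rows 14.236133091671606
```

Request:
move_arm([
  [-0.4, -3.7, -1.5, 0],
  [-0.4, -3.7, -1.5, 0],
  [-0.4, -3.7, -1.5, 0],
  [-0.4, -3.7, -1.5, 0],
  [-0.4, -3.7, -1.5, 0],
])

```text
clock: 5.27
tcp_pos: [996.2, -161.0, 588.8]
orientation: [2.357, 0.013, 1.421]
force: [1.8, 0.1, 1.4]
opening: 85.8
```

Request:
move_arm([
  [-0.4, -3.7, -1.5, 0],
  [-0.4, -3.7, -1.5, 0],
  [-0.4, -3.7, -1.5, 0],
  [-0.4, -3.7, -1.5, 0],
  [-0.4, -3.7, -1.5, 0],
])

```text
clock: 5.68
tcp_pos: [801.4, -153.1, 513.9]
orientation: [2.346, 0.013, 1.421]
force: [0.1, 0.7, 0.3]
opening: 85.7
```

```bash
python3 -c "
from h import *
go([440,-147,300])"
```

```text
t 5.6833 q [-0.202  0.148  1.511  0.044  0.687 -1.651] tcp [ 801.4 -153.1  513.9] F [0.1 0.7 0.3] open 85.7
toolx [ 0.15   0.989 -0.013] y [ 0.693 -0.095  0.714] z [ 0.705 -0.116 -0.7  ]
tool shift cm [ -4.52 -40.4  -10.57] dist 420.0 rows 10.072386144691203
```

Request:
move_arm([
  [-0.4, -3.8, -1.4, 0],
  [-0.4, -3.8, -1.4, 0],
  [-0.4, -3.8, -1.4, 0],
  [-0.4, -3.8, -1.4, 0],
  [-0.4, -3.8, -1.4, 0],
])

```text
clock: 6.1
tcp_pos: [610.7, -145.6, 431.1]
orientation: [2.333, 0.015, 1.42]
force: [-0.0, 0.2, 0.4]
opening: 85.2
```

Request:
move_arm([
  [-0.4, -4, -0.8, 0],
  [-0.4, -4, -0.8, 0],
  [-0.4, -4, -0.8, 0],
  [-0.4, -4, -0.8, 0],
  [-0.4, -4, -0.5, 0],
])

```text
clock: 6.52
tcp_pos: [440.9, -141.6, 316.7]
orientation: [2.316, 0.021, 1.419]
force: [0.0, -0.1, -0.3]
opening: 85.4
```

```bash
python3 -c "
from h import *
go(board(9,71.5,80))"
```

```text
t 6.5167 q [-0.481 -0.353  2.399  0.669  0.369 -2.449] tcp [ 440.9 -141.6  316.7] F [ 0.  -0.1 -0.3] open 85.4
toolx [ 0.151  0.988 -0.021] y [ 0.673 -0.087  0.735] z [ 0.724 -0.125 -0.678]
tool shift cm [-0.16 -5.75 12.03] dist 133.4 rows 3.198329403131354
```

Request:
move_arm([
  [0, -1.9, 3, 0],
  [0, -1.9, 3, 0],
  [0, -1.9, 3, 0],
  [0, 0, 3, 0],
])

```text
clock: 6.85
tcp_pos: [476.9, -140.9, 249.3]
orientation: [2.331, 0.015, 1.407]
force: [-0.4, -0.7, -0.4]
opening: 85.5
```

```bash
python3 -c "
from h import *
go(board(9,71.5,60))
t=optics.grab_frame('top');s=optics.grab_frame('side')
crop('top',t,280,165,440,275,5,'t1');crop('side',s,200,150,310,310,5,'s1')
"
```

```text
t 6.85 q [-0.401 -0.141  2.435  1.275  0.169 -3.018] tcp [ 476.9 -140.9  249.3] F [-0.4 -0.7 -0.4] open 85.5
toolx [ 0.163  0.987 -0.015] y [ 0.682 -0.102  0.725] z [ 0.713 -0.128 -0.689]
tool shift cm [-0.88 -3.17  6.92] dist 76.6 rows 1.836837355713367
```

View pics/t1.png

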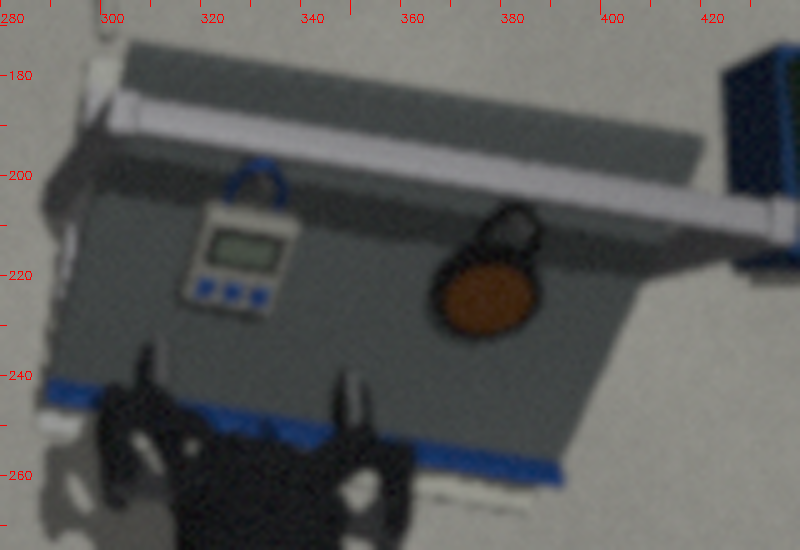

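View pics/s1.png

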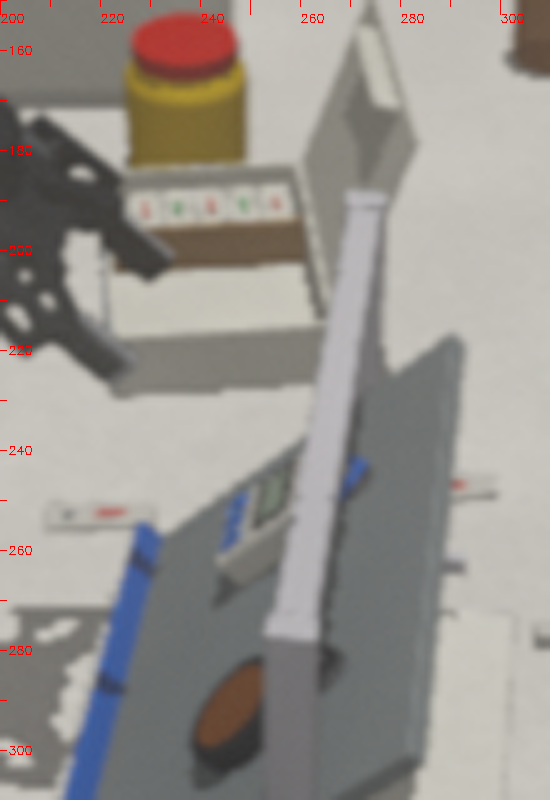

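The pictures show the gripper in front of the board and the timer undisturbed. But joint 6 is at its limit near the wrist singularity, so I'll rise, give the tool a half turn (same grasp), and come back.

Request:
move_arm([
  [0, 2.5, -2.8, 1],
  [0, 3, -2.8, 1],
  [0, 3, -2.8, 1],
  [0, 3, -2.8, 1],
  [0, 3, -2.8, 1],
])

```text
clock: 7.37
tcp_pos: [481.4, -132.4, 373.5]
orientation: [2.324, -0.03, 1.405]
force: [1.6, 0.7, -0.7]
opening: 85.4
```

```bash
python3 -c "
from h import *
st()"
```

```text
t 7.3667 q [-0.404 -0.346  2.258  0.439  0.468 -2.111] tcp [ 481.4 -132.4  373.5] F [ 1.6  0.7 -0.7] open 85.4
toolx [0.165 0.986 0.03 ] y [ 0.671 -0.134  0.729] z [ 0.723 -0.1   -0.684]
```

Request:
move_arm([
  [0, 0, 0, 7.1],
  [0, 0, 0, 7.1],
  [0, 0, 0, 7.1],
  [0, 0, 0, 7.1],
  [0, 0, 0, 7.1],
])

```text
clock: 7.78
tcp_pos: [481.5, -136.3, 394.1]
orientation: [2.41, -0.47, 0.948]
force: [-1.0, -0.8, 1.0]
opening: 85.4
```

Request:
move_arm([
  [0, 0, 0, 7.1],
  [0, 0, 0, 7.1],
  [0, 0, 0, 7.1],
  [0, 0, 0, 7.1],
  [0, 0, 0, 7.1],
])

```text
clock: 8.2
tcp_pos: [477.9, -137.6, 400.6]
orientation: [2.813, -0.805, 0.277]
force: [0.4, 0.1, 0.9]
opening: 85.5
```

Request:
move_arm([
  [0, 0, 0, 7.1],
  [0, 0, 0, 7.1],
  [0, 0, 0, 7.1],
  [0, 0, 0, 7.1],
  [0, 0, 0, 7.1],
])

```text
clock: 8.62
tcp_pos: [474.1, -138.8, 406.5]
orientation: [-2.791, -0.807, -0.643]
force: [-0.1, 0.1, 0.1]
opening: 85.5
```

Request:
move_arm([
  [0, 0, 0, 7.1],
  [0, 0, 0, 7.1],
  [0, 0, 0, 7.1],
  [0, 0, 0, 7.1],
  [0, 0, 0, 7.1],
])

```text
clock: 9.03
tcp_pos: [470.2, -140.0, 412.2]
orientation: [-2.377, -0.471, -1.313]
force: [-0.4, -0.4, -0.9]
opening: 85.4
```

```bash
cat >> h.py <<'E'
def err():
    p,R,o=st(False); B=Bd(); 
    # desired tool: x=±board y, z=-n
    print("tool z in board frame (want 0,0,-1)",B.T@R[:,2],"tool x in board",B.T@R[:,0])
    b=B.T@(p-CS-[0,0,130]); print("tcp in board s,y,n",b)
    a=B.T@R[:,0]; sgn=np.sign(a[1]); ang=np.degrees(np.arctan2(-sgn*a[0],sgn*a[1])); print("ang of tool x vs board y (about n, ccw) deg",ang,"sgn",sgn)
E
python3 -c "
from h import *
st();err()"
```

```text
t 9.0333 q [-0.416 -0.423  2.245  0.383  0.491  0.444] tcp [ 470.2 -140.   412.2] F [-0.4 -0.4 -0.9] open 85.4
toolx [ 0.227 -0.861  0.454] y [-0.617 -0.488 -0.617] z [ 0.753 -0.14  -0.643]
tool z in board frame (want 0,0,-1) [ 0.087 -0.035 -0.996] tool x in board [ 0.564 -0.822  0.078]
tcp in board s,y,n [149.509  82.047 249.565]
ang of tool x vs board y (about n, ccw) deg 34.466173888745594 sgn -1.0
```

Request:
move_arm([
  [0, 0, 1.5, 6.9],
  [0, 0, 1.5, 6.9],
  [0, 0, 1.5, 6.9],
  [0, 0, 1.5, 6.9],
  [0, 0, 1.5, 6.9],
])

```text
clock: 9.45
tcp_pos: [525.3, -152.8, 373.1]
orientation: [-2.252, -0.016, -1.753]
force: [-1.0, 0.6, 1.3]
opening: 85.5
```

```bash
python3 -c "
from h import *
st();err();go(board(5,71.5,110))"
```

```text
t 9.45 q [-0.372 -0.258  2.247  0.478  0.303  0.979] tcp [ 525.3 -152.8  373.1] F [-1.   0.6  1.3] open 85.5
toolx [-0.181 -0.983  0.016] y [-0.622  0.102 -0.777] z [ 0.762 -0.15  -0.63 ]
tool z in board frame (want 0,0,-1) [ 0.103 -0.044 -0.994] tool x in board [-0.02  -0.999  0.042]
tcp in board s,y,n [161.702  76.941 182.133]
ang of tool x vs board y (about n, ccw) deg -1.1451655597982433 sgn -1.0
t 9.45 q [-0.372 -0.258  2.247  0.478  0.303  0.979] tcp [ 525.3 -152.8  373.1] F [-1.   0.6  1.3] open 85.5
toolx [-0.181 -0.983  0.016] y [-0.622  0.102 -0.777] z [ 0.762 -0.15  -0.63 ]
tool shift cm [ 0.55 16.32  5.58] dist 172.6 rows 4.138910401386623
```

Request:
move_arm([
  [0.1, 3.3, 0.8, 0],
  [0.1, 3.3, 0.8, 0],
  [0.1, 3.3, 0.8, 0],
  [0.1, 3.3, 0.8, 0],
])

```text
clock: 9.78
tcp_pos: [494.9, -145.9, 304.4]
orientation: [-2.241, 0.002, -1.751]
force: [0.7, -0.3, -0.1]
opening: 85.7
```

```bash
python3 -c "
from h import *
st();err();go(board(5,71.5,80))"
```

```text
t 9.7833 q [-0.409 -0.214  2.396  1.195  0.193  0.24 ] tcp [ 494.9 -145.9  304.4] F [ 0.7 -0.3 -0.1] open 85.7
toolx [-0.179 -0.984 -0.002] y [-0.611  0.112 -0.783] z [ 0.771 -0.139 -0.621]
tool z in board frame (want 0,0,-1) [ 0.114 -0.032 -0.993] tool x in board [-0.031 -0.999  0.028]
tcp in board s,y,n [ 91.142  79.637 155.54 ]
ang of tool x vs board y (about n, ccw) deg -1.7647462477155917 sgn -1.0
t 9.7833 q [-0.409 -0.214  2.396  1.195  0.193  0.24 ] tcp [ 494.9 -145.9  304.4] F [ 0.7 -0.3 -0.1] open 85.7
toolx [-0.179 -0.984 -0.002] y [-0.611  0.112 -0.783] z [ 0.771 -0.139 -0.621]
tool shift cm [0.86 9.4  6.54] dist 114.9 rows 2.7544399131127038
```

Request:
move_arm([
  [0.2, 2, 1, -0.5],
  [0.2, 2, 1, -0.5],
  [0.2, 2, 1, -0.5],
  [0.2, 2, 1, -0.5],
  [0.2, 2, 1, 0],
])

```text
clock: 10.2
tcp_pos: [484.0, -144.1, 251.3]
orientation: [-2.236, -0.007, -1.723]
force: [1.5, 1.1, 0.2]
opening: 85.3
```

```bash
python3 -c "
from h import *
st();err();go(board(5,71.5,60))"
```

```text
t 10.2 q [-0.443 -0.108  2.481  2.046  0.251 -0.676] tcp [ 484.  -144.1  251.3] F [1.5 1.1 0.2] open 85.3
toolx [-0.152 -0.988  0.007] y [-0.611  0.088 -0.787] z [ 0.777 -0.124 -0.617]
tool z in board frame (want 0,0,-1) [ 0.12  -0.016 -0.993] tool x in board [-0.006 -1.     0.015]
tcp in board s,y,n [ 45.822  79.852 125.726]
ang of tool x vs board y (about n, ccw) deg -0.3159429462808364 sgn -1.0
t 10.2 q [-0.443 -0.108  2.481  2.046  0.251 -0.676] tcp [ 484.  -144.1  251.3] F [1.5 1.1 0.2] open 85.3
toolx [-0.152 -0.988  0.007] y [-0.611  0.088 -0.787] z [ 0.777 -0.124 -0.617]
tool shift cm [0.76 4.84 6.05] dist 77.8 rows 1.8662015802229637
```

Request:
move_arm([
  [0.2, 1.2, 1.6, 0],
  [0.2, 1.2, 1.6, 0],
  [0.2, 1.2, 1.6, 0],
  [0.2, 1.2, 1.6, 0],
])

```text
clock: 10.53
tcp_pos: [503.0, -157.0, 185.4]
orientation: [-2.221, -0.018, -1.721]
force: [0.6, 0.8, -0.0]
opening: 85.6
```

```bash
python3 -c "
from h import *
st();err();go(board(9,71.5,35))"
```

```text
t 10.5333 q [-0.454  0.139  2.513  2.611  0.468 -1.291] tcp [ 503.  -157.   185.4] F [ 0.6  0.8 -0. ] open 85.6
toolx [-0.149 -0.989  0.018] y [-0.601  0.076 -0.796] z [ 0.786 -0.13  -0.605]
tool z in board frame (want 0,0,-1) [ 0.135 -0.02  -0.991] tool x in board [ 0.005 -1.     0.021]
tcp in board s,y,n [13.768 69.763 64.578]
ang of tool x vs board y (about n, ccw) deg 0.2622824466479463 sgn -1.0
t 10.5333 q [-0.454  0.139  2.513  2.611  0.468 -1.291] tcp [ 503.  -157.   185.4] F [ 0.6  0.8 -0. ] open 85.6
toolx [-0.149 -0.989  0.018] y [-0.601  0.076 -0.796] z [ 0.786 -0.13  -0.605]
tool shift cm [-0.24  0.87  2.86] dist 30.0 rows 0.7196583382868363
```

Request:
move_arm([
  [-0.1, 0.4, 1, 0],
  [-0.1, 0.4, 1, 0],
  [0, 0.3, 0.8, 0],
  [0, 0, 0, 0],
  [0, 0, 0, 0],
])

```text
clock: 10.95
tcp_pos: [520.3, -159.2, 160.6]
orientation: [-2.215, -0.026, -1.716]
force: [0.7, -0.3, 0.4]
opening: 85.4
```

```bash
python3 -c "
from h import *
st();err();go(board(9,71.5,5))
t=optics.grab_frame('top');s=optics.grab_frame('side')
crop('top',t,280,165,400,275,6,'t2');crop('side',s,200,180,300,300,6,'s2')
st()
"
```

```text
t 10.95 q [-0.434  0.246  2.5    2.724  0.553 -1.406] tcp [ 520.3 -159.2  160.6] F [ 0.7 -0.3  0.4] open 85.4
toolx [-0.145 -0.989  0.026] y [-0.597  0.067 -0.799] z [ 0.789 -0.131 -0.6  ]
tool z in board frame (want 0,0,-1) [ 0.141 -0.021 -0.99 ] tool x in board [ 0.013 -1.     0.023]
tcp in board s,y,n [ 8.56  69.901 34.763]
ang of tool x vs board y (about n, ccw) deg 0.7371983279191945 sgn -1.0
t 10.95 q [-0.434  0.246  2.5    2.724  0.553 -1.406] tcp [ 520.3 -159.2  160.6] F [ 0.7 -0.3  0.4] open 85.4
toolx [-0.145 -0.989  0.026] y [-0.597  0.067 -0.799] z [ 0.789 -0.131 -0.6  ]
tool shift cm [-0.23  0.37  2.95] dist 29.8 rows 0.714855965707194
t 11.05 q [-0.434  0.245  2.5    2.724  0.553 -1.406] tcp [ 520.2 -159.3  161.1] F [ 0.4 -0.  -0.9] open 85.4
toolx [-0.145 -0.989  0.026] y [-0.597  0.067 -0.8  ] z [ 0.789 -0.132 -0.6  ]
```

View pics/t2.png

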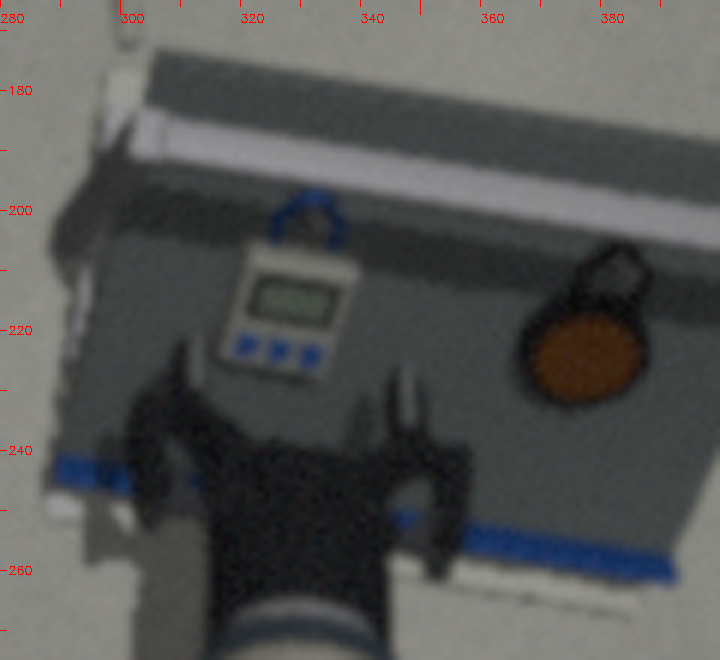

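View pics/s2.png

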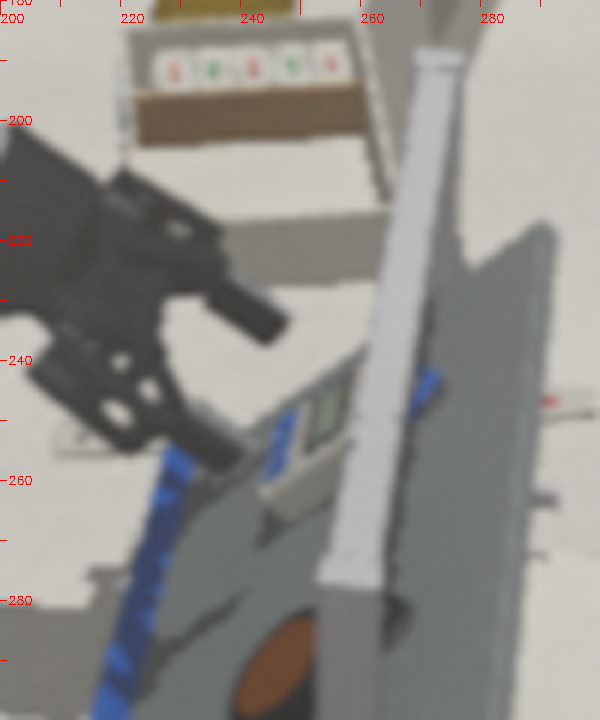

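The fingers straddle the timer cleanly: tips at top-view pixels (310,222) and (347,227), timer between them. I'll finish the approach.

Request:
move_arm([
  [-0.1, 0.2, 1, 0],
  [-0.1, 0.2, 1, 0],
  [0, 0.1, 0.8, 0],
])

```text
clock: 11.3
tcp_pos: [540.1, -161.1, 144.6]
orientation: [-2.207, -0.028, -1.716]
force: [-0.7, -0.7, -0.2]
opening: 85.3
```

```bash
python3 -c "
from h import *
st();err()"
```

```text
t 11.3 q [-0.412  0.321  2.474  2.79   0.604 -1.46 ] tcp [ 540.1 -161.1  144.6] F [-0.7 -0.7 -0.2] open 85.3
toolx [-0.145 -0.989  0.028] y [-0.591  0.064 -0.804] z [ 0.793 -0.133 -0.594]
tool z in board frame (want 0,0,-1) [ 0.149 -0.023 -0.989] tool x in board [ 0.015 -1.     0.025]
tcp in board s,y,n [11.274 70.739  9.335]
ang of tool x vs board y (about n, ccw) deg 0.8344506650301473 sgn -1.0
```

Request:
move_arm([
  [0, 0.2, 0.5, 0],
  [0, 0, 0, 0],
  [0, 0, 0, 0],
  [0, 0, 0, 0],
], gripper=0.1, newtons=30)

```text
clock: 11.63
tcp_pos: [543.9, -161.7, 141.0]
orientation: [-2.205, -0.029, -1.715]
force: [1.5, 0.1, -1.5]
opening: 51.2
```

```bash
python3 -c "
from h import *
st();err()"
```

```text
t 11.6333 q [-0.41   0.338  2.469  2.798  0.616 -1.469] tcp [ 543.9 -161.7  141. ] F [ 1.5  0.1 -1.5] open 51.2
toolx [-0.144 -0.989  0.029] y [-0.59   0.062 -0.805] z [ 0.795 -0.133 -0.592]
tool z in board frame (want 0,0,-1) [ 0.151 -0.022 -0.988] tool x in board [ 0.016 -1.     0.025]
tcp in board s,y,n [11.454 70.721  4.117]
ang of tool x vs board y (about n, ccw) deg 0.9053904723399439 sgn -1.0
```

Request:
move_arm([
  [0, 0, 0, 0],
  [0, 0, 0, 0],
  [0, 0, 0, 0],
], gripper=1, newtons=40)

```text
clock: 11.88
tcp_pos: [543.4, -161.5, 141.6]
orientation: [-2.205, -0.029, -1.715]
force: [0.6, 0.5, -0.8]
opening: 51.2
```

```bash
python3 -c "
from h import *
st();err()"
```

```text
t 11.8833 q [-0.41   0.335  2.47   2.796  0.615 -1.468] tcp [ 543.4 -161.5  141.6] F [ 0.6  0.5 -0.8] open 51.2
toolx [-0.143 -0.989  0.029] y [-0.589  0.062 -0.805] z [ 0.795 -0.133 -0.592]
tool z in board frame (want 0,0,-1) [ 0.151 -0.022 -0.988] tool x in board [ 0.016 -1.     0.025]
tcp in board s,y,n [11.504 70.776  4.876]
ang of tool x vs board y (about n, ccw) deg 0.9244871010036458 sgn -1.0
```

Request:
move_arm([
  [0, -0.4, 0.05, 0],
  [0, -0.4, 0.05, 0],
  [0, -0.4, 0.05, 0],
  [0, 0, 0, 0],
])

```text
clock: 12.22
tcp_pos: [552.0, -162.7, 151.1]
orientation: [-2.206, -0.029, -1.715]
force: [0.7, 0.6, -1.2]
opening: 51.3
```

```bash
python3 -c "
from h import *
st();err()"
```

```text
t 12.2167 q [-0.402  0.311  2.45   2.786  0.571 -1.445] tcp [ 552.  -162.7  151.1] F [ 0.7  0.6 -1.2] open 51.3
toolx [-0.144 -0.989  0.029] y [-0.59   0.063 -0.805] z [ 0.794 -0.133 -0.593]
tool z in board frame (want 0,0,-1) [ 0.15  -0.022 -0.988] tool x in board [ 0.015 -1.     0.025]
tcp in board s,y,n [24.375 70.825  5.509]
ang of tool x vs board y (about n, ccw) deg 0.8883681041107651 sgn -1.0
```

Request:
move_arm([
  [0, -0.1, -0.7, 0],
  [0, -0.1, -0.7, 0],
])

```text
clock: 12.38
tcp_pos: [542.3, -160.8, 161.4]
orientation: [-2.206, -0.029, -1.715]
force: [-0.1, 0.6, -0.9]
opening: 51.4
```

```bash
python3 -c "
from h import *
st();err()"
```

```text
t 12.3833 q [-0.409  0.27   2.464  2.758  0.547 -1.421] tcp [ 542.3 -160.8  161.4] F [-0.1  0.6 -0.9] open 51.4
toolx [-0.144 -0.989  0.029] y [-0.59   0.062 -0.805] z [ 0.794 -0.132 -0.593]
tool z in board frame (want 0,0,-1) [ 0.15  -0.022 -0.988] tool x in board [ 0.016 -1.     0.025]
tcp in board s,y,n [24.701 71.329 19.663]
ang of tool x vs board y (about n, ccw) deg 0.9098321404680753 sgn -1.0
```

No force shows, so I'll keep drawing off along the board normal.

Request:
move_arm([
  [0, -0.1, -0.8, 0],
  [0, -0.1, -0.9, 0],
  [0, -0.1, -1, 0],
])

```text
clock: 12.63
tcp_pos: [520.3, -156.8, 180.9]
orientation: [-2.207, -0.029, -1.715]
force: [0.8, 0.7, 0.4]
opening: 50.9
```

Request:
move_arm([
  [0, -0.1, -1.5, 0],
  [0, -0.2, -2, 0],
  [0, -0.2, -2, 0],
])

```text
clock: 12.88
tcp_pos: [476.2, -149.3, 217.9]
orientation: [-2.21, -0.029, -1.716]
force: [-0.9, 1.3, -0.7]
opening: 51.1
```

```bash
python3 -c "
from h import *
st();err()
t=optics.grab_frame('top');s=optics.grab_frame('side')
crop('top',t,280,165,400,275,6,'t3');crop('side',s,200,150,310,310,5,'s3')
"
```

```text
t 12.8833 q [-0.475 -0.006  2.543  2.442  0.389 -1.133] tcp [ 476.2 -149.3  217.9] F [-0.9  1.3 -0.7] open 51.1
toolx [-0.144 -0.989  0.029] y [-0.594  0.063 -0.802] z [ 0.792 -0.133 -0.596]
tool z in board frame (want 0,0,-1) [ 0.146 -0.023 -0.989] tool x in board [ 0.016 -1.     0.025]
tcp in board s,y,n [ 17.21   73.669 107.133]
ang of tool x vs board y (about n, ccw) deg 0.8995109888548276 sgn -1.0
```

View pics/t3.png

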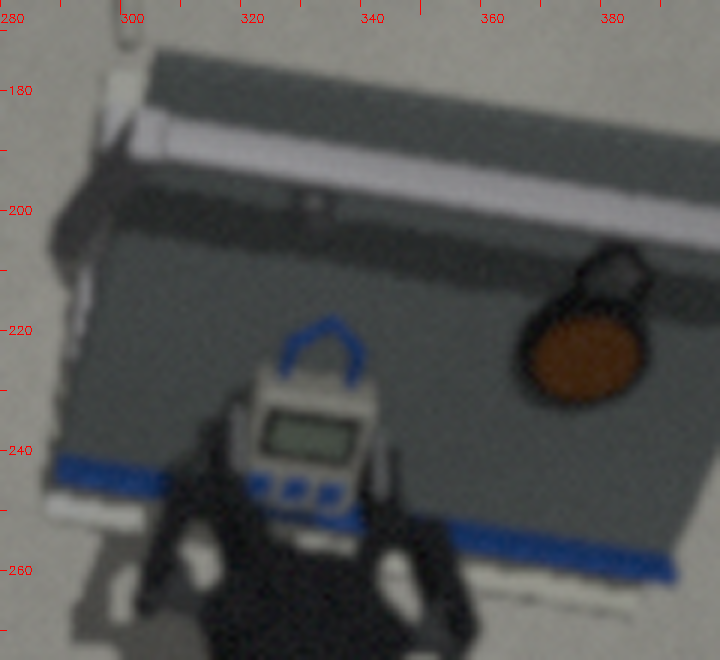

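View pics/s3.png

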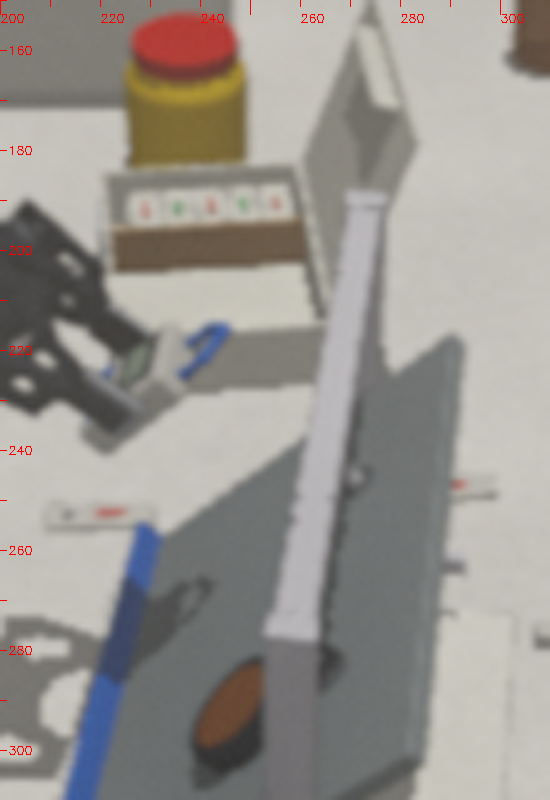

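```bash
cat > kin.py <<'E'
import numpy as np
from scipy.optimize import least_squares
D=[([1.1336,.35366,1.63416,0,1.15517,-.0024],[263.083,566.4,230.545]),([1.134,.275,1.497,0,1.393,-.307],[260.8,561.6,342.1]),([.448,.084,1.6,-.005,1.468,-1.012],[477,228.6,403.8]),([-.157,.285,1.263,-.01,1.602,-1.588],[644,-104,449.4]),([-.147,.977,.061,-.015,2.075,-1.573],[925.6,-139.7,470.1]),([-.146,1.041,.058,-.014,1.878,-1.573],[1002,-150.9,415.3]),([-.144,.901,.059,-.015,1.721,-1.572],[1025,-152.3,575.4]),([-.144,.901,.059,-.014,1.404,-1.572],[1112,-164.8,638]),([-.202,.148,1.511,.044,.687,-1.651],[801.4,-153.1,513.9]),([-.481,-.353,2.399,.669,.369,-2.449],[440.9,-141.6,316.7]),([-.416,-.423,2.245,.383,.491,.444],[470.2,-140,412.2]),([-.443,-.108,2.481,2.046,.251,-.676],[484,-144.1,251.3]),([-.41,.335,2.47,2.796,.615,-1.468],[543.4,-161.5,141.6]),([-.475,-.006,2.543,2.442,.389,-1.133],[476.2,-149.3,217.9])]
def Ry(a): c,s=np.cos(a),np.sin(a); return np.array([[c,0,s],[0,1,0],[-s,0,c]])
def Rz(a): c,s=np.cos(a),np.sin(a); return np.array([[c,-s,0],[s,c,0],[0,0,1]])
def fk(q,p):
    r0,h,a,b,c,L=p
    R1=Rz(q[0])@Ry(q[1]); 
    P=Rz(q[0])@np.array([r0,0,h])+R1@np.array([0,0,a])
    R2=R1@Ry(q[2]); P=P+R2@np.array([c,0,b])
    R3=R2@Rz(q[3])@Ry(q[4]); P=P+R3@np.array([0,0,L])
    return P,R3@Rz(q[5])
p0=[0,330,400,380,0,250]
f=lambda p: np.concatenate([fk(q,p)[0]-t for q,t in D])
s=least_squares(f,p0)
P=s.x
if __name__=="__main__":
    print(P.round(1), np.abs(s.fun).max()); 
    np.set_printoptions(precision=3,suppress=True); print(fk(D[-1][0],P)[1]); print(s.fun.reshape(-1,3).round(1))
E
python3 kin.py
```

```text
[ -0.6 294.4 568.4 494.6  58.4 343.5] 1.862572032077793
[[ 0.144  0.594  0.792]
 [ 0.989 -0.063 -0.133]
 [-0.029  0.802 -0.596]]
[[ 1.3 -0.8 -0.2]
 [ 0.9 -1.  -0.2]
 [-0.  -1.3 -0.4]
 [-0.4 -1.4 -0.2]
 [-0.3 -1.9 -0.1]
 [-0.2 -1.   0.3]
 [-0.1 -1.5 -0. ]
 [ 0.3 -1.3  0.3]
 [ 0.1 -1.3  0.7]
 [-0.7 -1.4 -0.2]
 [-0.5 -1.3  0.1]
 [-0.4 -1.4 -0.1]
 [-0.2 -1.4  0.2]
 [-0.5 -1.  -0.1]]
```

Run:
```python
from kin import *
for q2 in (-.9,-.8,-.7,-.6,-.5):
  for pit in (2.21,2.6,2.99):
    q=[0,q2,2.66,0,pit-q2-2.66,0]
    w=fk([*q[:5],0],[*P[:5],0])[0]; t=fk(q,P)[0]; sh=np.array([0,0,P[1]])
    print(q2,pit,"q5",round(q[4],2),"tcp",t.round(),"wrist",w.round(),"dist sh",np.linalg.norm(t-sh).round())
```

```text
-0.9 2.21 q5 0.45 tcp [305.   0. 292.] wrist [ 29.   0. 497.] dist sh 305.0
-0.9 2.6 q5 0.84 tcp [206.   0. 203.] wrist [ 29.   0. 497.] dist sh 225.0
-0.9 2.99 q5 1.23 tcp [ 81.   0. 158.] wrist [ 29.   0. 497.] dist sh 159.0
-0.8 2.21 q5 0.35 tcp [325.   0. 288.] wrist [ 49.   0. 493.] dist sh 325.0
-0.8 2.6 q5 0.74 tcp [226.   0. 199.] wrist [ 49.   0. 493.] dist sh 245.0
-0.8 2.99 q5 1.13 tcp [101.   0. 154.] wrist [ 49.   0. 493.] dist sh 173.0
-0.7 2.21 q5 0.25 tcp [344.   0. 282.] wrist [ 69.   0. 487.] dist sh 345.0
-0.7 2.6 q5 0.64 tcp [246.   0. 193.] wrist [ 69.   0. 487.] dist sh 266.0
-0.7 2.99 q5 1.03 tcp [121.   0. 148.] wrist [ 69.   0. 487.] dist sh 190.0
-0.6 2.21 q5 0.15 tcp [363.   0. 275.] wrist [ 88.   0. 479.] dist sh 364.0
-0.6 2.6 q5 0.54 tcp [265.   0. 185.] wrist [ 88.   0. 479.] dist sh 286.0
-0.6 2.99 q5 0.93 tcp [140.   0. 140.] wrist [ 88.   0. 479.] dist sh 208.0
-0.5 2.21 q5 0.05 tcp [381.   0. 265.] wrist [106.   0. 470.] dist sh 382.0
-0.5 2.6 q5 0.44 tcp [283.   0. 175.] wrist [106.   0. 470.] dist sh 307.0
-0.5 2.99 q5 0.83 tcp [158.   0. 130.] wrist [106.   0. 470.] dist sh 228.0
```

```bash
cat >> kin.py <<'E'
from scipy.spatial.transform import Rotation as Ro
lo=np.array([-2.63,-.92,.06,-1.3,0,-3.02]);hi=np.array([2.63,2.1,2.66,4.44,2.69,3.02])
def ik(t,R,q0,w=200.):
    def g(q):
        p,Rq=fk(q,P); Rq=Rq@Rz(np.pi); return np.concatenate([p-t,w*Ro.from_matrix(Rq.T@R).as_rotvec()])
    s=least_squares(g,np.clip(q0,lo+1e-6,hi-1e-6),bounds=(lo,hi)); return s.x,s.fun
E
python3 - <<'E'
from h import *
import kin
p,R,o=st(); q=o["joint_positions"]
for t in ([476,-149,260],[460,-120,320],[430,-80,370],[400,-66,370],[380,-64,330],[360,-60,300],[340,-57,280]):
    q,f=kin.ik(np.array(t),R,q); print(t,q.round(3),np.abs(f).max().round(2))
E
```

```text
t 12.9833 q [-0.476 -0.01   2.544  2.442  0.389 -1.134] tcp [ 475.8 -149.3  219.5] F [-0.   0.2 -0.2] open 51.1
toolx [-0.144 -0.989  0.03 ] y [-0.591  0.062 -0.804] z [ 0.794 -0.134 -0.593]
[476, -149, 260] [-0.469 -0.135  2.5    2.077  0.276 -0.742] 0.0
[460, -120, 320] [-0.376 -0.343  2.457  1.027  0.196  0.389] 0.0
[430, -80, 370] [-0.212 -0.536  2.423  0.115  0.322  1.397] 0.0
[400, -66, 370] [-0.155 -0.63   2.453 -0.026  0.384  1.564] 0.0
[380, -64, 330] [-0.166 -0.639  2.542 -0.005  0.303  1.539] 0.0
[360, -60, 300] [-0.158 -0.656  2.614 -0.03   0.249  1.567] 0.0
[340, -57, 280] [-0.161 -0.692  2.66  -0.021  0.246  1.557] 1.53
```

Run:
```python
from h import *
p,R,o=st(False)
for d in ([0,0,40],[-16,29,60],[-30,40,50],[-30,14,0],[-20,2,-40],[-100,17,0],[0,0,-100]): print(d,(R.T@np.array(d)/10).round(2))
```

```text
[0, 0, 40] [ 0.12 -3.22 -2.37]
[-16, 29, 60] [-2.46 -3.7  -5.22]
[-30, 40, 50] [-3.37 -2.   -5.88]
[-30, 14, 0] [-0.95  1.86 -2.57]
[-20, 2, -40] [-0.03  4.41  0.76]
[-100, 17, 0] [-0.24  6.02 -8.16]
[0, 0, -100] [-0.3   8.04  5.93]
```

The pictures show the timer held squarely with its eye clear, the bare peg behind it, and the magnifier still hanging. Next I'll back out through the wrist flip, moderately slowly.

Request:
move_arm([
  [0, -1.6, -1.2, 0],
  [0, -1.6, -1.2, 0],
  [-0.6, -1, -1.3, 0],
  [-0.6, -1, -1.3, 0],
  [-0.6, -1, -1.3, 0],
])

```text
clock: 13.4
tcp_pos: [466.9, -131.2, 289.4]
orientation: [-2.211, -0.026, -1.714]
force: [0.6, -0.5, -2.1]
opening: 51.1
```

Request:
move_arm([
  [-0.6, -1, -1.3, 0],
  [-0.8, -0.6, -1.4, 0],
  [-0.8, -0.6, -1.4, 0],
  [-0.8, -0.6, -1.4, 0],
  [-0.8, -0.6, -1.4, 0],
])

```text
clock: 13.82
tcp_pos: [450.1, -99.9, 326.9]
orientation: [-2.218, -0.017, -1.701]
force: [0.4, -0.2, -0.3]
opening: 51.3
```

Run:
```python
from h import *
p,R,o=st()
go([400,-66,370])
```

```text
t 13.8167 q [-0.335 -0.395  2.458  0.756  0.223  0.69 ] tcp [450.1 -99.9 326.9] F [ 0.4 -0.2 -0.3] open 51.3
toolx [-0.13  -0.991  0.017] y [-0.599  0.065 -0.798] z [ 0.79  -0.114 -0.602]
t 13.8167 q [-0.335 -0.395  2.458  0.756  0.223  0.69 ] tcp [450.1 -99.9 326.9] F [ 0.4 -0.2 -0.3] open 51.3
toolx [-0.13  -0.991  0.017] y [-0.599  0.065 -0.798] z [ 0.79  -0.114 -0.602]
tool shift cm [-2.64 -0.22 -6.95] dist 74.3 rows 1.7825590271010057
```

Request:
move_arm([
  [-0.8, 0, -1.8, 0],
  [-0.8, 0, -1.8, 0],
  [-0.8, 0, -1.8, 0],
  [-0.8, 0.2, -1.8, 0],
])

```text
clock: 14.15
tcp_pos: [400.3, -62.3, 361.0]
orientation: [-2.228, -0.014, -1.699]
force: [0.2, 1.0, -0.8]
opening: 51.0
```

Run:
```python
from h import *
p,R,o=st()
go([370,-53,290])
```

```text
t 14.15 q [-0.198 -0.613  2.454  0.123  0.391  1.404] tcp [400.3 -62.3 361. ] F [ 0.2  1.  -0.8] open 51.0
toolx [-0.128 -0.992  0.014] y [-0.607  0.068 -0.792] z [ 0.784 -0.109 -0.611]
t 14.15 q [-0.198 -0.613  2.454  0.123  0.391  1.404] tcp [400.3 -62.3 361. ] F [ 0.2  1.  -0.8] open 51.0
toolx [-0.128 -0.992  0.014] y [-0.607  0.068 -0.792] z [ 0.784 -0.109 -0.611]
tool shift cm [-0.63  7.52  1.86] dist 77.7 rows 1.8643538845936636
```

Request:
move_arm([
  [-0.1, 3.2, -1, 0],
  [-0.1, 3.2, -1, 0],
  [-0.1, 3, -1.5, 0],
])

```text
clock: 14.4
tcp_pos: [317.1, -46.4, 310.8]
orientation: [-2.226, -0.012, -1.693]
force: [-1.3, -1.0, -0.3]
opening: 50.7
```

Run:
```python
from h import *
p,R,o=st()
for d in ([-40,5.6,0],[0,0,-40]): print(d,(R.T@np.array(d)/10).round(2))
```

```text
t 14.4 q [-0.257 -0.846  2.608  0.218  0.478  1.285] tcp [317.1 -46.4 310.8] F [-1.3 -1.  -0.3] open 50.7
toolx [-0.122 -0.993  0.012] y [-0.606  0.065 -0.793] z [ 0.786 -0.104 -0.609]
[-40, 5.6, 0] [-0.07  2.46 -3.2 ]
[0, 0, -40] [-0.05  3.17  2.44]
```

Request:
move_arm([
  [0, 3.7, 0.9, 0],
  [0, 3.7, 0.9, 0],
  [0, 3.7, 0.9, 0],
  [0, 3.8, 0.6, 0],
])

```text
clock: 14.73
tcp_pos: [274.1, -45.4, 269.5]
orientation: [-2.301, -0.01, -1.682]
force: [-0.5, -0.1, -1.2]
opening: 50.8
```

Run:
```python
from h import *
p,R,o=st()
for d in ([-40,5.6,0],[0,0,-40]): print(d,(R.T@np.array(d)/10).round(2))
```

```text
t 14.7333 q [-0.672 -0.922  2.658  0.614  0.744  0.689] tcp [274.1 -45.4 269.5] F [-0.5 -0.1 -1.2] open 50.8
toolx [-0.111 -0.994  0.01 ] y [-0.664  0.067 -0.745] z [ 0.739 -0.09  -0.667]
[-40, 5.6, 0] [-0.11  2.69 -3.01]
[0, 0, -40] [-0.04  2.98  2.67]
```

Request:
move_arm([
  [-0.2, 2.1, 2.9, 0],
  [-0.2, 2.1, 2.9, 0],
  [-0.2, 2.1, 2.9, 0],
])

```text
clock: 14.98
tcp_pos: [299.4, -83.8, 243.1]
orientation: [-2.363, -0.018, -1.776]
force: [0.5, -0.1, -0.1]
opening: 51.2
```

Run:
```python
from h import *
p,R,o=st()
for d in ([-40,5.6,0],[0,0,-40]): print(d,(R.T@np.array(d)/10).round(2))
```

```text
t 14.9833 q [-0.46  -0.691  2.658  0.396  0.441  1.013] tcp [299.4 -83.8 243.1] F [ 0.5 -0.1 -0.1] open 51.2
toolx [-0.204 -0.979  0.018] y [-0.7    0.133 -0.702] z [ 0.685 -0.156 -0.712]
[-40, 5.6, 0] [ 0.27  2.87 -2.83]
[0, 0, -40] [-0.07  2.81  2.85]
```

Request:
move_arm([
  [-0.6, 2.5, 2, 0],
  [-0.6, 2.5, 2, 0],
  [-0.6, 2.5, 2, 0],
])

```text
clock: 15.23
tcp_pos: [321.2, -77.9, 210.4]
orientation: [-2.431, -0.012, -1.785]
force: [0.1, -2.0, -0.5]
opening: 50.9
```

Run:
```python
from h import *
p,R,o=st()
for d in ([-40,5.6,0],[0,0,-40]): print(d,(R.T@np.array(d)/10).round(2))
```

```text
t 15.2333 q [-0.271 -0.5    2.658  0.101  0.274  1.423] tcp [321.2 -77.9 210.4] F [ 0.1 -2.  -0.5] open 50.9
toolx [-0.213 -0.977  0.012] y [-0.742  0.153 -0.652] z [ 0.636 -0.148 -0.758]
[-40, 5.6, 0] [ 0.3   3.05 -2.63]
[0, 0, -40] [-0.05  2.61  3.03]
```

Request:
move_arm([
  [0, 3.5, 0, 0],
  [0, 3.5, 0, 0],
  [0, 3.5, 0, 0],
  [0, 3.5, 0, 0],
])

```text
clock: 15.57
tcp_pos: [248.5, -61.9, 206.1]
orientation: [-2.546, -0.001, -1.77]
force: [0.1, -1.2, -0.6]
opening: 51.1
```

Run:
```python
from h import *
p,R,o=st()
for d in ([-40,8,0],[0,0,-40]): print(d,(R.T@np.array(d)/10).round(2))
```

```text
t 15.5667 q [-0.396 -0.727  2.657  0.185  0.633  1.257] tcp [248.5 -61.9 206.1] F [ 0.1 -1.2 -0.6] open 51.1
toolx [-0.198 -0.98   0.001] y [-0.811  0.164 -0.561] z [ 0.55  -0.112 -0.828]
[-40, 8, 0] [ 0.01  3.38 -2.29]
[0, 0, -40] [-0.    2.24  3.31]
```

Request:
move_arm([
  [-0.2, 2.6, 2.4, 0],
  [-0.2, 2.6, 2.4, 0],
  [-0.2, 2.6, 2.4, 0],
  [-0.2, 2.8, 2, 0],
])

```text
clock: 15.9
tcp_pos: [252.1, -59.1, 182.0]
orientation: [-2.623, 0.007, -1.766]
force: [-0.1, 0.1, -0.4]
opening: 51.1
```

Run:
```python
from h import *
p,R,o=st()
for d in ([-40,8,0],[0,0,-40]): print(d,(R.T@np.array(d)/10).round(2))
cv2.imwrite('pics/s4.png',optics.grab_frame('side'))
```

```text
t 15.9 q [-0.336 -0.596  2.658  0.14   0.571  1.334] tcp [252.1 -59.1 182. ] F [-0.1  0.1 -0.4] open 51.1
toolx [-0.194 -0.981 -0.007] y [-0.851  0.172 -0.496] z [ 0.488 -0.091 -0.868]
[-40, 8, 0] [-0.01  3.54 -2.02]
[0, 0, -40] [0.03 1.98 3.47]
```

View pics/s4.png

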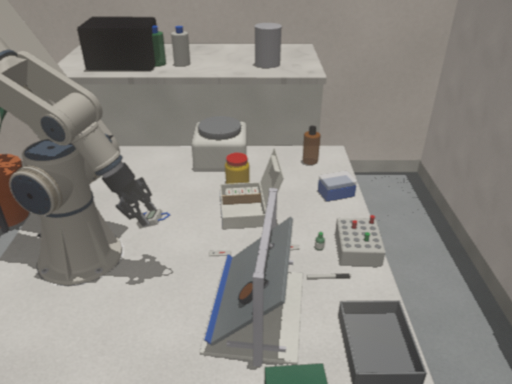

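Run:
```python
from kin import *
for q2 in (-.5,-.4,-.3,-.2,-.1,0):
  print(q2,[(pit,fk([0,q2,2.66,0,pit-q2-2.66,0],P)[0].round()[[0,2]]) for pit in (2.6,2.7,2.8,2.9,3.0)])
```

```text
-0.5 [(2.6, array([283., 175.])), (2.7, array([252., 159.])), (2.8, array([221., 146.])), (2.9, array([188., 136.])), (3.0, array([154., 130.]))]
-0.4 [(2.6, array([300., 164.])), (2.7, array([269., 148.])), (2.8, array([238., 135.])), (2.9, array([205., 125.])), (3.0, array([171., 118.]))]
-0.3 [(2.6, array([315., 151.])), (2.7, array([285., 135.])), (2.8, array([253., 122.])), (2.9, array([221., 112.])), (3.0, array([187., 105.]))]
-0.2 [(2.6, array([330., 136.])), (2.7, array([300., 120.])), (2.8, array([268., 107.])), (2.9, array([235.,  97.])), (3.0, array([201.,  90.]))]
-0.1 [(2.6, array([343., 120.])), (2.7, array([312., 104.])), (2.8, array([281.,  91.])), (2.9, array([248.,  81.])), (3.0, array([214.,  74.]))]
0 [(2.6, array([354., 103.])), (2.7, array([324.,  87.])), (2.8, array([292.,  74.])), (2.9, array([259.,  64.])), (3.0, array([225.,  57.]))]
```

Request:
move_arm([
  [-0.2, 1.8, 2.2, 0],
  [-0.2, 1.8, 2.2, 0],
  [-0.2, 1.8, 2.2, 0],
  [-0.2, 1.8, 2.2, 0],
])

```text
clock: 16.28
tcp_pos: [277.1, -56.8, 138.6]
orientation: [-2.7, 0.012, -1.762]
force: [0.5, -0.7, -0.2]
opening: 51.1
```

Run:
```python
from h import *
p,R,o=st()
for d in ([-40,8,0],[0,0,-40]): print(d,(R.T@np.array(d)/10).round(2))
```

```text
t 16.2833 q [-0.252 -0.321  2.657  0.103  0.367  1.424] tcp [277.1 -56.8 138.6] F [ 0.5 -0.7 -0.2] open 51.1
toolx [-0.19  -0.982 -0.012] y [-0.887  0.177 -0.427] z [ 0.422 -0.071 -0.904]
[-40, 8, 0] [-0.03  3.69 -1.74]
[0, 0, -40] [0.05 1.71 3.62]
```

Request:
move_arm([
  [0, 3, 0.6, 0],
  [0, 3, 0.6, 0],
  [0, 3, 0.6, 0],
  [0, 3, 0.6, 0],
])

```text
clock: 16.62
tcp_pos: [230.3, -48.9, 137.5]
orientation: [-2.801, 0.02, -1.755]
force: [-0.8, -0.3, -1.2]
opening: 50.8
```

Run:
```python
from h import *
p,R,o=st()
for d in ([-40,8,0],[0,0,-40]): print(d,(R.T@np.array(d)/10).round(2))
```

```text
t 16.6167 q [-0.298 -0.415  2.658  0.105  0.565  1.382] tcp [230.3 -48.9 137.5] F [-0.8 -0.3 -1.2] open 50.8
toolx [-0.183 -0.983 -0.02 ] y [-0.925  0.179 -0.334] z [ 0.332 -0.043 -0.942]
[-40, 8, 0] [-0.05  3.84 -1.36]
[0, 0, -40] [0.08 1.34 3.77]
```

Request:
move_arm([
  [0, 1.8, 2.4, 0],
  [0, 1.8, 2.4, 0],
  [0, 1.8, 2.2, 0],
  [0, 1.8, 2, 0],
  [0, 1.8, 1, 0],
])

```text
clock: 17.03
tcp_pos: [247.9, -56.7, 85.4]
orientation: [-2.879, 0.028, -1.75]
force: [0.3, 0.8, -0.1]
opening: 51.0
```

Run:
```python
from h import *
p,R,o=st()
s=optics.grab_frame('side'); crop('side',s,20,120,200,280,4,'s5')
```

```text
t 17.0333 q [-0.314 -0.108  2.657  0.185  0.342  1.273] tcp [247.9 -56.7  85.4] F [ 0.3  0.8 -0.1] open 51.0
toolx [-0.178 -0.984 -0.028] y [-0.949  0.179 -0.259] z [ 0.26  -0.02  -0.965]
```

View pics/s5.png

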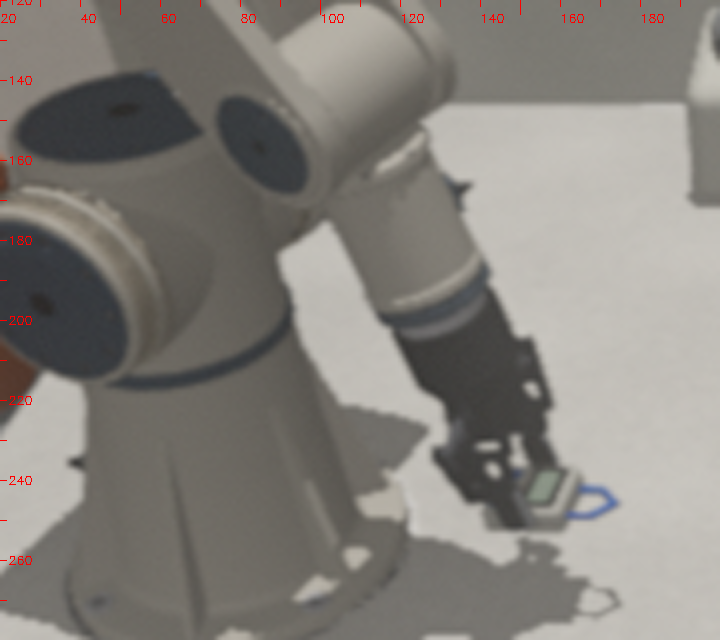

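```bash
cat >> h.py <<'E'
RG=Ro.from_euler("xyz",[-2.205,-0.029,-1.715]).as_matrix()
def timer():
    p,R,o=st(False); T=R@RG.T@Bd(); off=np.array([-2.5,1,-5.])
    org=p+T@off; C=rz(YC); loc=C.T@(org-CC)
    print("timer z",T[:,2],"tilt",np.arccos(T[2,2]).round(3),"x axis in carton",C.T@T[:,0],"origin carton",loc.round(1))
    for a,b in ((-31,-26),(-31,26),(65,0)): print("  back corner z",(org+T@np.array([a,b,0])).round(1)[2],end="")
    print(); return T,org
E
python3 - <<'E'
from h import *
timer(); print(cart(-10,-34,5)); go([300,-40,200])
E
```

```text
timer z [-0.11644001 -0.03277939  0.99265666] tilt 0.121 x axis in carton [ 0.95921797 -0.26126962  0.10788455] origin carton [-270.2 -277.1   79.8]
  back corner z 75.0  back corner z 77.8  back corner z 86.8
[488.33332972 205.39910165   5.        ]
t 17.0833 q [-0.314 -0.108  2.657  0.185  0.343  1.272] tcp [247.  -56.5  84.9] F [-0.6  0.6 -0. ] open 51.1
toolx [-0.178 -0.984 -0.028] y [-0.95   0.179 -0.257] z [ 0.258 -0.019 -0.966]
tool shift cm [-2.89 -7.7  -9.78] dist 127.8 rows 3.0639138929105805
```

Run:
```python
from h import *
go([340,20,190])
```

```text
t 17.0833 q [-0.314 -0.108  2.657  0.185  0.343  1.272] tcp [247.  -56.5  84.9] F [-0.6  0.6 -0. ] open 51.1
toolx [-0.178 -0.984 -0.028] y [-0.95   0.179 -0.257] z [ 0.258 -0.019 -0.966]
tool shift cm [ -9.47 -10.17  -7.89] dist 159.8 rows 3.8325122249072967
```

Request:
move_arm([
  [-1.5, -2.4, -1.8, -2],
  [-1.9, -2.1, -1.6, -3],
  [-1.9, -2.1, -1.6, -3],
  [-1.9, -2.1, -1.6, -3],
  [-1.9, -2.1, -1.6, -3],
])

```text
clock: 17.5
tcp_pos: [330.6, 26.9, 190.0]
orientation: [-2.906, -0.032, -1.516]
force: [0.9, -0.7, -1.8]
opening: 51.0
```

Run:
```python
from h import *
T,org=timer(); go([488,205,150])
```

```text
timer z [-0.08463261  0.00282841  0.99640821] tilt 0.085 x axis in carton [ 0.99608252 -0.02624826  0.08444312] origin carton [-181.6 -200.4  184.8]
  back corner z 182.3  back corner z 182.0  back corner z 190.3
t 17.5 q [ 0.126 -0.221  2.386 -0.071  0.745  1.685] tcp [330.6  26.9 190. ] F [ 0.9 -0.7 -1.8] open 51.0
toolx [ 0.055 -0.998  0.032] y [-0.971 -0.061 -0.233] z [ 0.235 -0.019 -0.972]
tool shift cm [-17.04 -15.44   7.24] dist 241.1 rows 5.780625117832473
```

Request:
move_arm([
  [-2.4, -2.2, 0.9, -0.4],
  [-2.4, -2.2, 0.9, -0.4],
  [-2.4, -2.2, 0.9, -0.4],
  [-2.4, -2.2, 0.9, -0.4],
  [-2.4, -2.2, 0.9, 0],
])

```text
clock: 17.92
tcp_pos: [443.6, 163.3, 175.0]
orientation: [-2.899, -0.038, -1.481]
force: [0.4, -0.8, 0.1]
opening: 50.9
```

Run:
```python
from h import *
T,org=timer(); d=cart(-10,-34,60)-org; p,R,o=st(); go(p+d)
```

```text
timer z [-0.09242075  0.00478617  0.99570854] tilt 0.093 x axis in carton [0.99573645 0.00921717 0.09178219] origin carton [-59.5 -72.  169.8]
  back corner z 167.3  back corner z 166.7  back corner z 175.8
t 17.9167 q [ 0.434  0.082  2.158 -0.182  0.692  2.038] tcp [443.6 163.3 175. ] F [ 0.4 -0.8  0.1] open 50.9
toolx [ 0.09  -0.995  0.038] y [-0.966 -0.096 -0.24 ] z [ 0.243 -0.015 -0.97 ]
t 17.9167 q [ 0.434  0.082  2.158 -0.182  0.692  2.038] tcp [443.6 163.3 175. ] F [ 0.4 -0.8  0.1] open 50.9
toolx [ 0.09  -0.995  0.038] y [-0.966 -0.096 -0.24 ] z [ 0.243 -0.015 -0.97 ]
tool shift cm [-4.11 -2.29 11.73] dist 126.3 rows 3.029847995877097
```

Request:
move_arm([
  [-1.3, -1.2, 1.5, 0],
  [-1.3, -1, 2, 0],
  [-1.3, -0.2, 2.5, 0],
  [0, 0, 2.5, 0],
  [0, 0, 1.5, 0],
])

```text
clock: 18.33
tcp_pos: [493.7, 213.8, 82.2]
orientation: [-2.895, -0.034, -1.474]
force: [0.4, -0.1, -0.9]
opening: 51.1
```

Run:
```python
from h import *
T,org=timer(); d=cart(-10,-34,30)-org; p,R,o=st(); go(p+d)
t=optics.grab_frame('top');s=optics.grab_frame('side')
crop('top',t,130,165,260,275,6,'t6');crop('side',s,180,130,300,250,6,'s6')
```

```text
timer z [-9.57940416e-02  7.35910905e-05  9.95401173e-01] tilt 0.096 x axis in carton [0.99531465 0.01538129 0.09545763] origin carton [ -6. -25.  77.]
  back corner z 74.2  back corner z 73.8  back corner z 83.2
t 18.3333 q [ 0.484  0.339  2.101 -0.26   0.499  2.171] tcp [493.7 213.8  82.2] F [ 0.4 -0.1 -0.9] open 51.1
toolx [ 0.096 -0.995  0.034] y [-0.964 -0.102 -0.244] z [ 0.246 -0.01  -0.969]
t 18.3333 q [ 0.484  0.339  2.101 -0.26   0.499  2.171] tcp [493.7 213.8  82.2] F [ 0.4 -0.1 -0.9] open 51.1
toolx [ 0.096 -0.995  0.034] y [-0.964 -0.102 -0.244] z [ 0.246 -0.01  -0.969]
tool shift cm [0.73 1.56 4.48] dist 48.0 rows 1.1506183391472793
```

View pics/t6.png

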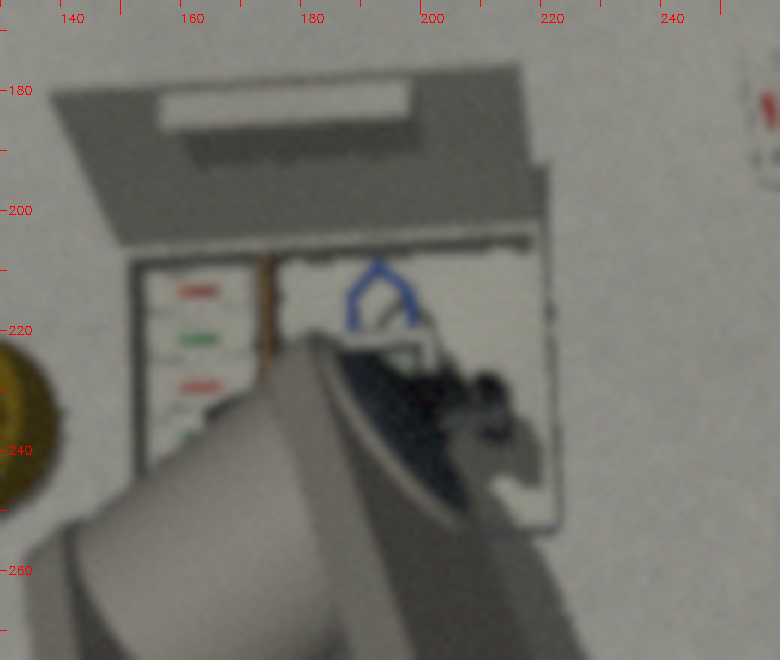

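View pics/s6.png

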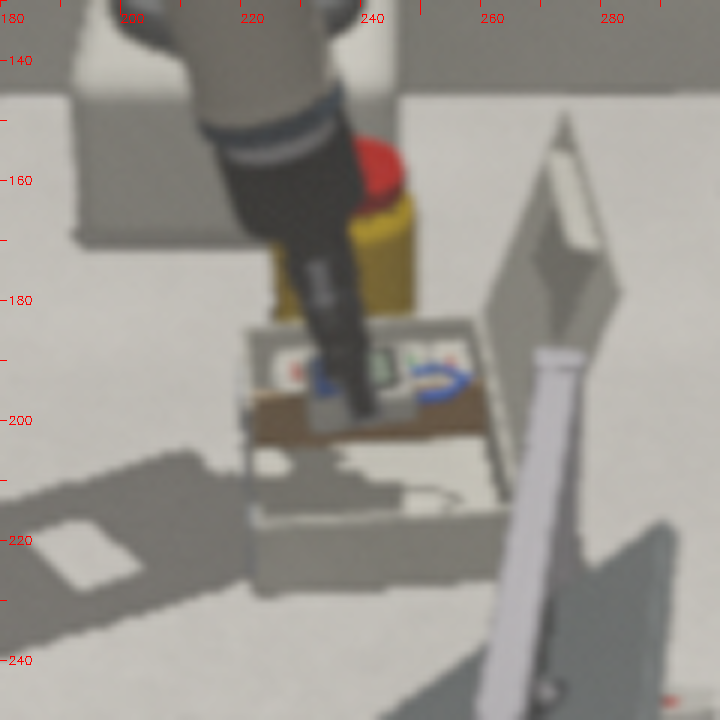

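Request:
move_arm([
  [0.3, 0.6, 1.4, 0],
  [0.3, 0.6, 1.4, 0],
  [0.2, 0.4, 1.2, 0],
])

```text
clock: 18.68
tcp_pos: [489.0, 203.5, 42.5]
orientation: [-2.895, -0.035, -1.475]
force: [1.1, -0.6, 0.3]
opening: 51.1
```

Run:
```python
from h import *
q=proj("top",[0,0,0])
T,org=timer(); d=cart(-10,-34,10)-org; p,R,o=st(); go(p+d)
```

```text
timer z [-9.59810518e-02  6.01973107e-04  9.95382979e-01] tilt 0.096 x axis in carton [0.99531349 0.01449799 0.09560791] origin carton [-11.5 -35.1  37.3]
  back corner z 34.5  back corner z 34.1  back corner z 43.5
t 18.6833 q [ 0.47   0.406  2.137 -0.316  0.398  2.22 ] tcp [489.  203.5  42.5] F [ 1.1 -0.6  0.3] open 51.1
toolx [ 0.095 -0.995  0.035] y [-0.965 -0.101 -0.244] z [ 0.246 -0.01  -0.969]
t 18.6833 q [ 0.47   0.406  2.137 -0.316  0.398  2.22 ] tcp [489.  203.5  42.5] F [ 1.1 -0.6  0.3] open 51.1
toolx [ 0.095 -0.995  0.035] y [-0.965 -0.101 -0.244] z [ 0.246 -0.01  -0.969]
tool shift cm [-0.2   0.52  2.68] dist 27.3 rows 0.6554052527917072
```

Request:
move_arm([
  [0, 0.3, 0.9, 0],
  [0, 0.2, 0.9, 0],
  [0, 0.1, 0.5, 0],
])

```text
clock: 18.93
tcp_pos: [488.2, 201.6, 19.2]
orientation: [-2.895, -0.036, -1.477]
force: [0.2, 0.5, -0.0]
opening: 50.6
```

Request:
move_arm([
  [0, 0, 0.2, 0],
  [0, 0, 0.2, 0],
])

```text
clock: 19.1
tcp_pos: [489.4, 201.5, 15.3]
orientation: [-2.895, -0.036, -1.477]
force: [-0.9, 0.0, -1.5]
opening: 50.8
```

Run:
```python
from h import *
T,org=timer(); st()
```

```text
timer z [-0.09585914  0.00201092  0.99539288] tilt 0.096 x axis in carton [0.9953548  0.01305397 0.09538558] origin carton [-11.2 -37.   10. ]
  back corner z 7.3  back corner z 6.8  back corner z 16.2
t 19.1 q [ 0.466  0.462  2.146 -0.374  0.338  2.28 ] tcp [489.4 201.5  15.3] F [-0.9  0.  -1.5] open 50.8
toolx [ 0.094 -0.995  0.036] y [-0.965 -0.1   -0.244] z [ 0.246 -0.012 -0.969]
```

Request:
move_arm([
  [0, 0, 0.2, 0],
  [0, 0, 0.1, 0],
])

```text
clock: 19.27
tcp_pos: [490.9, 201.8, 12.8]
orientation: [-2.894, -0.036, -1.477]
force: [-0.1, -0.7, 1.5]
opening: 51.0
```

Request:
move_arm([
  [0, 0, 0.15, 0],
  [0, 0, 0.1, 0],
])

```text
clock: 19.43
tcp_pos: [491.9, 201.8, 11.2]
orientation: [-2.893, -0.036, -1.477]
force: [-4.7, -0.5, 9.3]
opening: 50.9
```

Run:
```python
from h import *
T,org=timer(); st()
s=optics.grab_frame('side')
crop('side',s,200,140,290,240,6,'s7')
```

```text
timer z [-0.09773825  0.00195916  0.99521023] tilt 0.098 x axis in carton [0.99517279 0.01308059 0.09726261] origin carton [ -8.7 -36.9   6. ]
  back corner z 3.3  back corner z 2.7  back corner z 12.3
t 19.4333 q [ 0.465  0.472  2.143 -0.386  0.33   2.291] tcp [491.9 201.8  11.2] F [-4.7 -0.5  9.3] open 50.9
toolx [ 0.094 -0.995  0.036] y [-0.964 -0.1   -0.246] z [ 0.248 -0.012 -0.969]
```

View pics/s7.png

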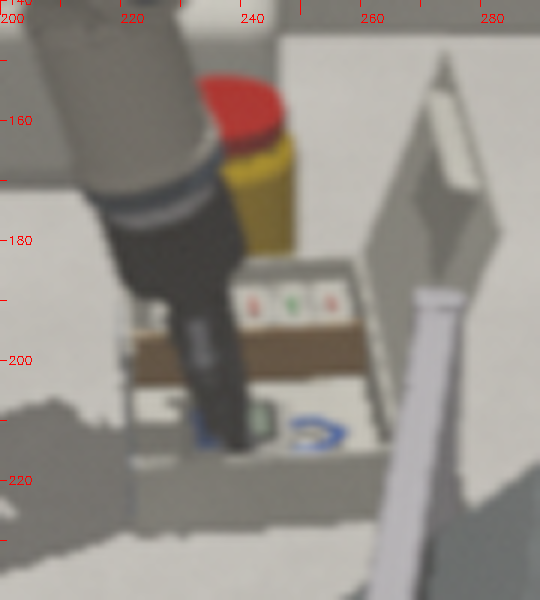

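The timer is in contact with the bay floor (about 9 N). I'll ease off a little and release with a partial opening.

Request:
move_arm([
  [0, 0, -0.1, 0],
  [0, 0, 0, 0],
])

```text
clock: 19.65
tcp_pos: [492.2, 202.0, 12.9]
orientation: [-2.892, -0.036, -1.477]
force: [-0.2, 0.1, -0.1]
opening: 50.7
```

Request:
move_arm([
  [0, 0, 0, 0],
  [0, 0, 0, 0],
  [0, 0, 0, 0],
], gripper=-0.5)

```text
clock: 19.9
tcp_pos: [492.9, 202.4, 13.4]
orientation: [-2.891, -0.035, -1.477]
force: [-0.5, 1.0, -0.2]
opening: 64.0
```

Run:
```python
from h import *
timer(); st()
```

```text
timer z [-1.00186305e-01  7.77594712e-04  9.94968391e-01] tilt 0.1 x axis in carton [0.99492238 0.01303141 0.09979799] origin carton [ -7.6 -36.4   8.2]
  back corner z 5.3  back corner z 4.8  back corner z 14.7
t 19.9 q [ 0.465  0.468  2.142 -0.384  0.332  2.289] tcp [492.9 202.4  13.4] F [-0.5  1.  -0.2] open 64.0
toolx [ 0.094 -0.995  0.035] y [-0.964 -0.099 -0.248] z [ 0.25  -0.011 -0.968]
```

Request:
move_arm([
  [0, 0, -0.7, 0],
  [0, 0, -1.2, 0],
  [0, 0, -2, 0],
  [0, 0, -3, 0],
  [0, 0, -3.5, 0],
])

```text
clock: 20.32
tcp_pos: [462.9, 201.9, 112.2]
orientation: [-2.902, -0.039, -1.477]
force: [0.1, -0.3, 0.0]
opening: 64.3
```

Run:
```python
from h import *
st()
t=optics.grab_frame('top');s=optics.grab_frame('side')
crop('top',t,130,165,260,275,6,'t8');crop('side',s,200,140,290,240,6,'s8')
```

```text
t 20.3167 q [ 0.495  0.245  2.143 -0.241  0.561  2.158] tcp [462.9 201.9 112.2] F [ 0.1 -0.3  0. ] open 64.3
toolx [ 0.094 -0.995  0.039] y [-0.966 -0.1   -0.237] z [ 0.239 -0.015 -0.971]
```

View pics/t8.png

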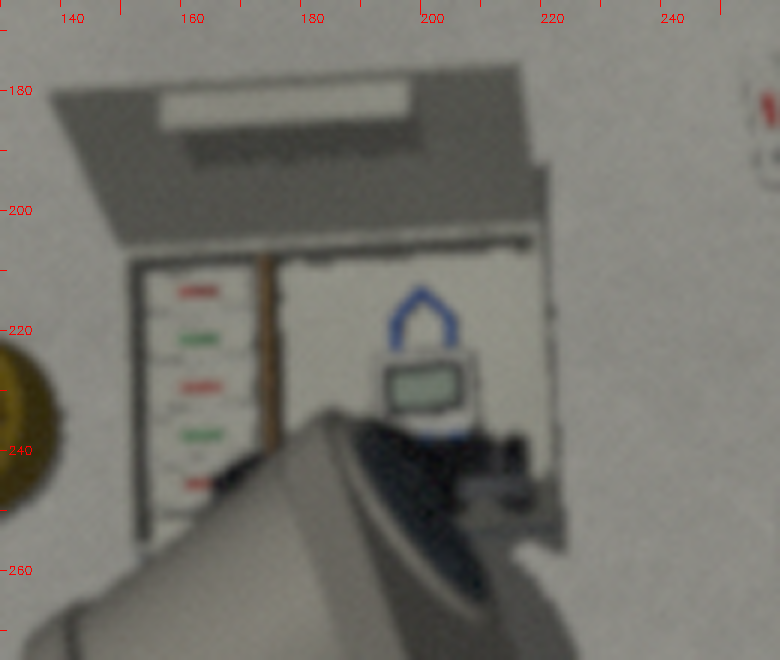

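View pics/s8.png

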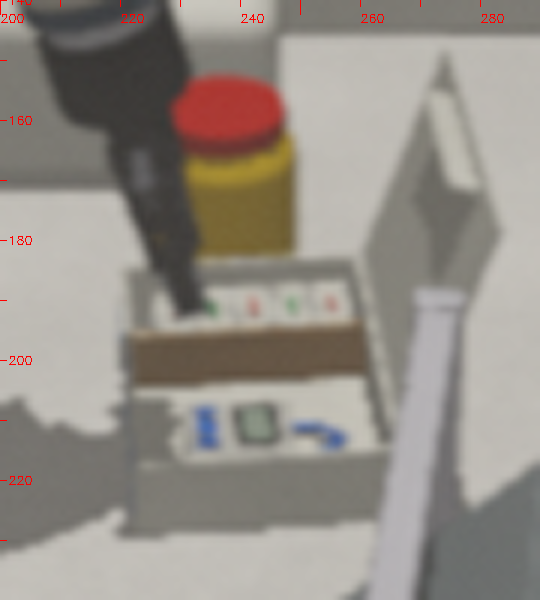

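The timer lies flat and face up in the bay: display at top-view pixel (201,230), eye apex at (200,213), clear of the walls. Now for the flap. I'll shut the fingers, go up and over its edge, and come down behind it.

```bash
cat >> h.py <<'E'
def gc(x,y,z):
    p,R,o=st(False); print("tcp carton",(rz(YC).T@(p-CC)).round(1),"F",o["force"].round(1),"t",o["clock"],"toolz",R[:,2].round(3),"q",o["joint_positions"].round(2))
    d=R.T@(cart(x,y,z)-p); print("->",(x,y,z),"shift cm",(d/10).round(2),"dist",np.linalg.norm(d).round())
E
python3 - <<'E'
from h import *
print(cart(165,0,250)); gc(0,-10,250); gc(165,0,260)
E
```

```text
[660.61866697 251.21135512 250.        ]
tcp carton [-32.8 -34.2 116.8] F [ 0.4 -0.1  0.2] t 20.4167 toolz [ 0.248 -0.011 -0.969] q [ 0.5   0.24  2.14 -0.24  0.56  2.16]
-> (0, -10, 250) shift cm [ -1.86  -6.53 -12.16] dist 139.0
tcp carton [-32.8 -34.2 116.8] F [ 0.4 -0.1  0.2] t 20.4167 toolz [ 0.248 -0.011 -0.969] q [ 0.5   0.24  2.14 -0.24  0.56  2.16]
-> (165, 0, 260) shift cm [ -2.4  -22.79  -9.09] dist 247.0
```

Request:
move_arm([
  [0, 0, -3.5, 0],
  [-0.5, -1.8, -3, 0],
  [-0.5, -1.8, -3, 0],
  [-0.5, -1.8, -3, 0],
  [-0.5, -2, -2.5, 0],
], gripper=1, newtons=20)

```text
clock: 20.83
tcp_pos: [491.3, 230.3, 277.9]
orientation: [-2.91, -0.04, -1.475]
force: [0.1, 0.7, -0.6]
opening: 3.3
```

Run:
```python
from h import *
gc(165,0,265)
```

```text
tcp carton [ -5.4  -9.4 277.9] F [ 0.1  0.7 -0.6] t 20.8333 toolz [ 0.232 -0.017 -0.972] q [ 0.52  0.08  1.9  -0.16  0.97  2.06]
-> (165, 0, 265) shift cm [ -0.51 -16.31   5.16] dist 171.0
```

Request:
move_arm([
  [-0.1, -3.5, 0.9, 0],
  [-0.1, -3.5, 0.9, 0],
  [-0.1, -3.5, 0.9, 0],
  [-0.1, -3.3, 0.9, 0],
  [0, -2.5, 0.8, 0],
])

```text
clock: 21.25
tcp_pos: [666.4, 254.6, 284.4]
orientation: [-2.896, -0.033, -1.471]
force: [-0.2, -0.3, 0.3]
opening: 0.1
```

Run:
```python
from h import *
gc(165,0,150)
```

```text
tcp carton [171.    3.  284.4] F [-0.2 -0.3  0.3] t 21.25 toolz [ 0.246 -0.007 -0.969] q [ 0.41  0.34  1.56 -0.12  1.02  1.93]
-> (165, 0, 150) shift cm [-0.16  3.87 12.89] dist 135.0
```

Request:
move_arm([
  [0, 0.7, 3, 0],
  [0, 0.9, 3, 0],
  [0, 0.9, 3, 0],
  [0, 0.9, 3, 0],
])

```text
clock: 21.58
tcp_pos: [675.4, 252.7, 162.7]
orientation: [-2.879, -0.027, -1.473]
force: [-0.0, -0.2, 0.1]
opening: 0.0
```

Run:
```python
from h import *
gc(140,0,150)
s=optics.grab_frame('side')
crop('side',s,200,110,320,220,6,'s9')
```

```text
tcp carton [179.8   0.5 162.7] F [-0.  -0.2  0.1] t 21.5833 toolz [ 0.261 -0.001 -0.965] q [ 0.41  0.45  1.67 -0.15  0.78  1.97]
-> (140, 0, 150) shift cm [-0.11  4.18  0.19] dist 42.0
```

View pics/s9.png

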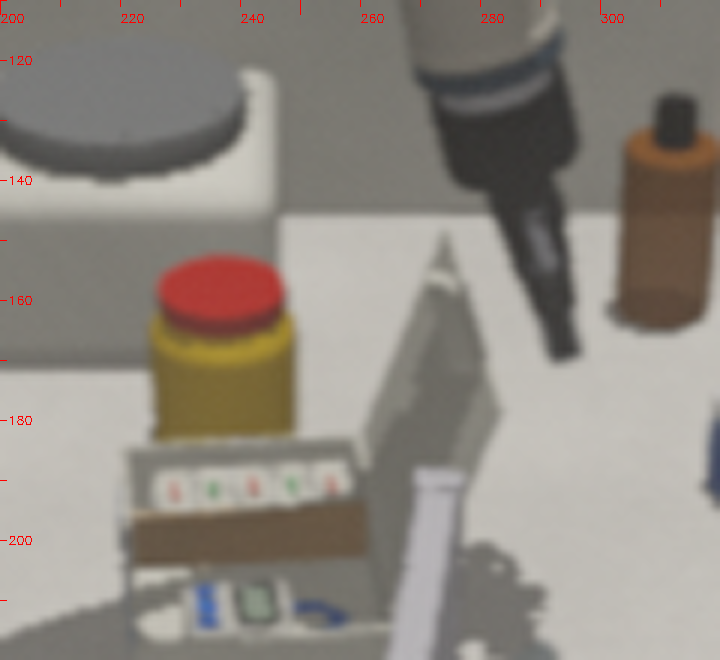

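Request:
move_arm([
  [0, 1.9, -0.5, 0],
  [0, 1.9, -0.5, 0],
  [0, 1.9, -0.5, 0],
  [0, 1.7, -0.5, 0],
])

```text
clock: 21.97
tcp_pos: [593.1, 242.0, 151.2]
orientation: [-2.896, -0.033, -1.474]
force: [-0.5, 0.6, -0.1]
opening: -0.1
```

Run:
```python
from h import *
gc(60,0,160)
s=optics.grab_frame('side')
crop('side',s,200,110,320,220,6,'s10')
```

```text
tcp carton [ 97.   -4.6 151.2] F [-0.5  0.6 -0.1] t 21.9667 toolz [ 0.245 -0.008 -0.969] q [ 0.45  0.36  1.84 -0.17  0.72  2.03]
-> (60, 0, 160) shift cm [-0.54  3.36 -1.77] dist 38.0
```

View pics/s10.png

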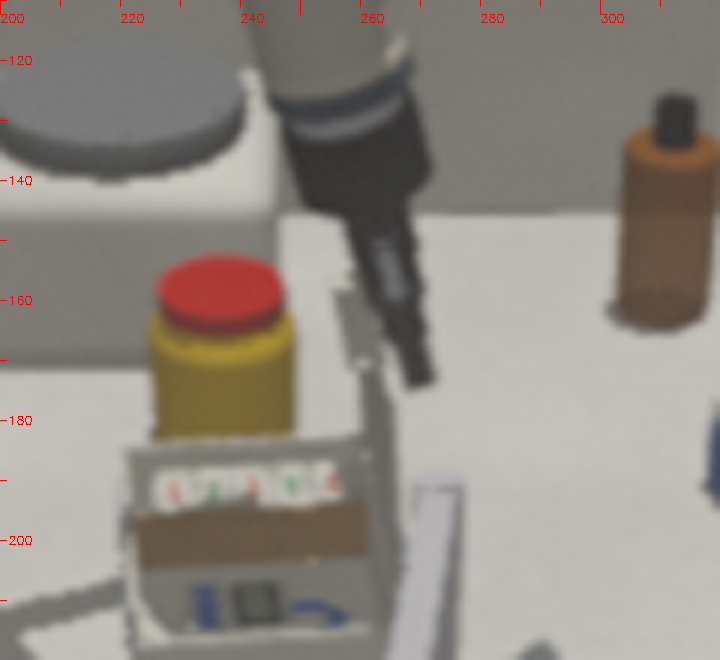

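Request:
move_arm([
  [-0.2, 1.7, -0.9, 0],
  [-0.2, 1.7, -0.9, 0],
  [0, 1.8, -0.1, 0],
  [0, 1.6, 0, 0],
])

```text
clock: 22.35
tcp_pos: [520.5, 239.8, 157.0]
orientation: [-2.893, -0.031, -1.473]
force: [-0.5, 0.7, -0.2]
opening: -0.1
```

Run:
```python
from h import *
gc(-6,0,130)
s=optics.grab_frame('side')
crop('side',s,200,110,320,220,6,'s11')
```

```text
tcp carton [ 24.4  -1.9 157. ] F [-0.5  0.7 -0.2] t 22.35 toolz [ 0.248 -0.006 -0.969] q [ 0.5   0.26  1.98 -0.2   0.69  2.11]
-> (-6, 0, 130) shift cm [-0.36  3.61  1.86] dist 41.0
```

View pics/s11.png

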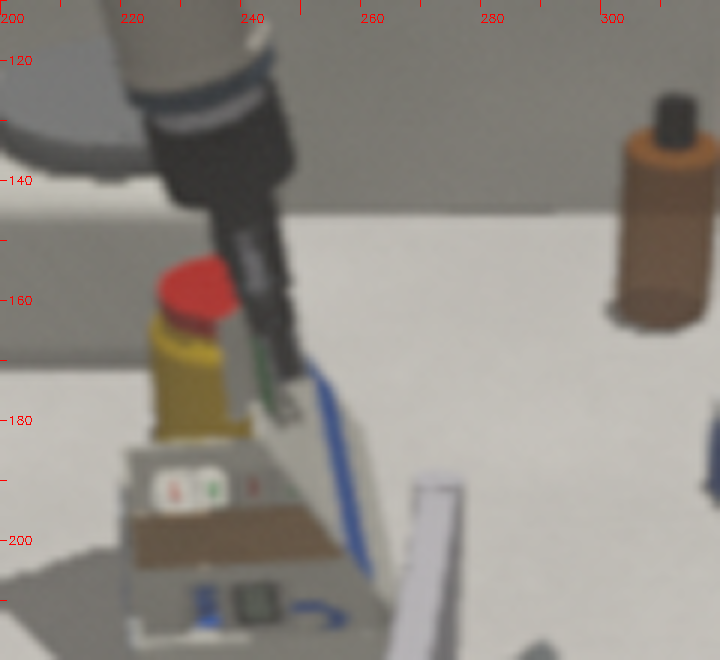

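The flap is past vertical, at roughly 1.0 rad, with the fingers on its outer face. I'll follow its arc down.

Request:
move_arm([
  [-0.1, 1.7, 0.7, 0],
  [-0.1, 1.6, 1, 0],
  [0, 1.3, 1.3, 0],
])

```text
clock: 22.65
tcp_pos: [484.7, 238.6, 120.6]
orientation: [-2.886, -0.028, -1.473]
force: [-0.8, 0.1, 0.8]
opening: -0.2
```

Run:
```python
from h import *
gc(-29,0,100)
```

```text
tcp carton [-11.4  -0.6 120.6] F [-0.8  0.1  0.8] t 22.65 toolz [ 0.255 -0.002 -0.967] q [ 0.54  0.27  2.08 -0.24  0.58  2.2 ]
-> (-29, 0, 100) shift cm [-0.17  2.22  1.54] dist 27.0
```

Request:
move_arm([
  [0, 1.1, 0.8, 0],
  [0, 0.9, 1, 0],
  [0, 0.7, 1.1, 0],
  [0, 0.6, 1.1, 0],
])

```text
clock: 22.98
tcp_pos: [464.9, 236.6, 74.3]
orientation: [-2.882, -0.027, -1.472]
force: [-0.7, -1.3, 1.0]
opening: -0.2
```

Run:
```python
from h import *
gc(-44,0,60)
s=optics.grab_frame('side')
crop('side',s,200,110,320,240,5,'s12')
```

```text
tcp carton [-31.2  -1.3  74.3] F [-0.7 -1.3  1. ] t 22.9833 toolz [ 0.258 -0.    -0.966] q [ 0.56  0.33  2.14 -0.31  0.46  2.29]
-> (-44, 0, 60) shift cm [-0.2   1.6   1.05] dist 19.0
```

View pics/s12.png

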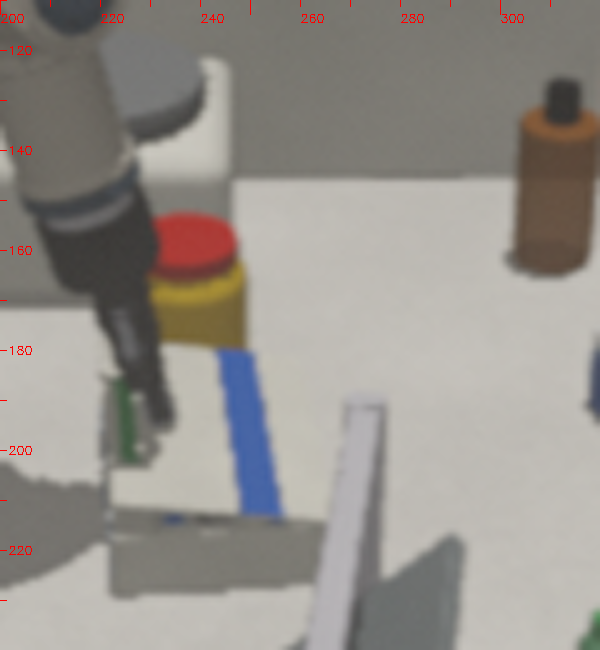

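Request:
move_arm([
  [0, 0.7, 0.7, 0],
  [0, 0.5, 0.6, 0],
])

```text
clock: 23.2
tcp_pos: [457.6, 235.5, 57.6]
orientation: [-2.883, -0.027, -1.472]
force: [-1.2, -0.6, 1.2]
opening: -0.0
```

Run:
```python
from h import *
gc(-46,0,54)
```

```text
tcp carton [-38.6  -1.8  57.6] F [-1.2 -0.6  1.2] t 23.2 toolz [ 0.258 -0.001 -0.966] q [ 0.56  0.36  2.16 -0.35  0.42  2.34]
-> (-46, 0, 54) shift cm [-0.22  0.8   0.16] dist 8.0
```

Request:
move_arm([
  [0, 0.2, 0.3, 0],
  [0, 0.1, 0.2, 0],
])

```text
clock: 23.37
tcp_pos: [457.4, 235.6, 53.2]
orientation: [-2.881, -0.028, -1.472]
force: [-18.9, -5.9, 50.6]
opening: 0.2
```

Request:
move_arm([
  [0, 0.1, 0.2, 0],
  [0, 0, 0.1, 0],
])

```text
clock: 23.53
tcp_pos: [457.5, 235.4, 53.8]
orientation: [-2.879, -0.029, -1.473]
force: [-17.6, -1.1, 28.7]
opening: 0.0
```

Run:
```python
from h import *
gc(-46,0,54)
```

```text
tcp carton [-38.7  -2.   53.8] F [-17.6  -1.1  28.7] t 23.5333 toolz [ 0.261 -0.003 -0.965] q [ 0.57  0.37  2.17 -0.37  0.41  2.36]
-> (-46, 0, 54) shift cm [-0.22  0.69 -0.21] dist 8.0
```

There is firm contact at the rim height, so the flap is down. I'll back off straight up and check.

Request:
move_arm([
  [0, 0, -0.8, 0],
  [0, 0, -2, 0],
  [0, 0, -3.5, 0],
  [0, 0, -4, 0],
  [0, 0, -4, 0],
])

```text
clock: 23.95
tcp_pos: [418.6, 234.7, 193.2]
orientation: [-2.889, -0.033, -1.473]
force: [1.5, 1.0, 0.0]
opening: 0.2
```

Request:
move_arm([
  [0, 3, -2.5, 0],
  [0, 3, -2.5, 0],
  [0, 3, -2.5, 0],
  [0, 2, -1, 0],
  [0, 0, 0, 0],
])

```text
clock: 24.37
tcp_pos: [291.2, 226.9, 262.2]
orientation: [-2.873, -0.019, -1.476]
force: [0.1, -0.2, -0.8]
opening: 0.1
```

Run:
```python
from h import *
st()
t=optics.grab_frame('top');s=optics.grab_frame('side'); np.save('pics/t13.npy',t);np.save('pics/s13.npy',s)
P=[cart(-75,y,53) for y in(-105,0,105)]+[cart(75,-105,53),cart(75,105,53)]
overlay('top',t,P,(90,165,280,275,4),'t13');overlay('side',s,P,(200,160,310,245,7),'s13')
cv2.imwrite('pics/t13f.png',t)
for a in (0,.05,.1): print(a,proj("side",[flapP(150,-105,a,3),flapP(150,105,a,3)]).round(1).tolist())
```

```text
t 24.3667 q [ 0.838 -0.224  2.216 -0.236  0.976  2.427] tcp [291.2 226.9 262.2] F [ 0.1 -0.2 -0.8] open 0.1
toolx [ 0.095 -0.995  0.019] y [-0.959 -0.097 -0.265] z [ 0.266  0.007 -0.964]
0 [[221.2, 216.5], [220.3, 183.0]]
0.05 [[221.2, 214.6], [220.3, 181.2]]
0.1 [[221.3, 212.8], [220.5, 179.5]]
```

View pics/t13f.png

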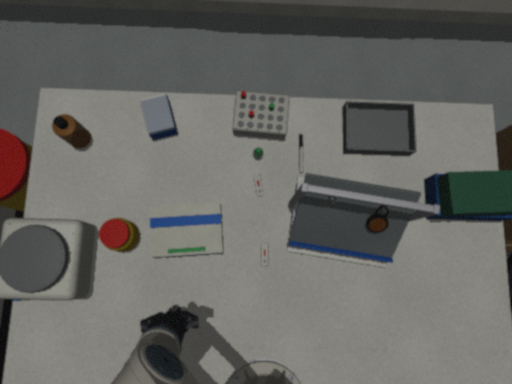

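View pics/s13.png

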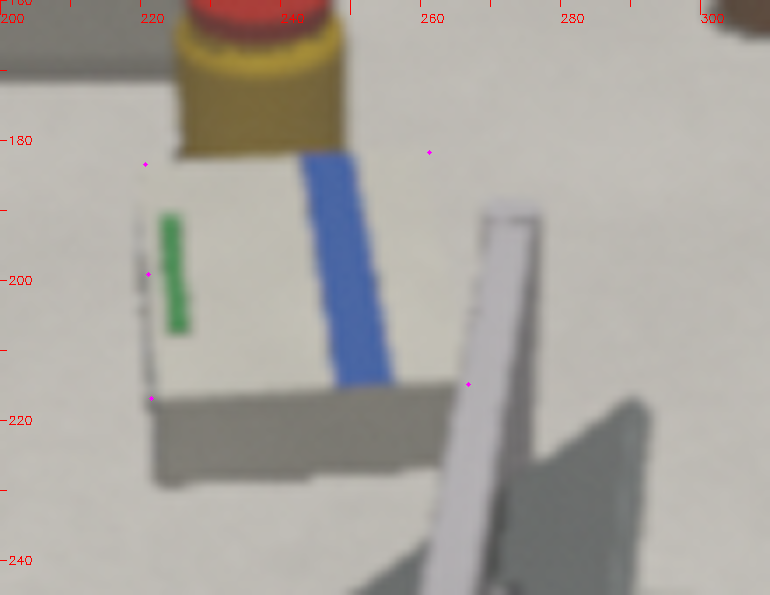

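View pics/t13.png

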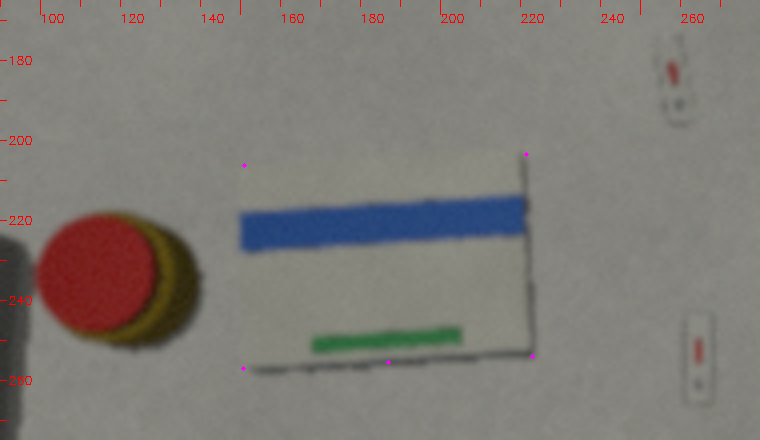

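The flap lies flat: its near corner is at side-view pixel (221,217), where 0 rad predicts (221.2,216.5), and I see no gap at the rim. One pixel comparison of the bystanders, then hand in.

Run:
```python
from h import *
a=np.load('pics/top0.npy').astype(int);b=np.load('pics/t13.npy').astype(int)
for n,(x0,y0,x1,y1) in dict(lens=(362,200,392,236),pen=(294,130,306,172),cassA=(250,172,266,200),cassB=(256,240,270,268),vial=(250,145,266,162),tub=(97,215,140,255)).items():
    print(n,np.abs(a-b)[y0:y1,x0:x1].mean().round(2),np.abs(a-b)[y0:y1,x0:x1].max())
print(manip.hand_in(), get_obs()["clock"])
```

```text
lens 2.43 15
pen 1.39 10
cassA 1.33 6
cassB 1.36 6
vial 1.61 6
tub 2.04 16
the job is handed in; nothing more can be done
the job is handed in; nothing more can be done
```

The timer is in the empty bay and the flap is shut. I handed in at about 24.5 s of the 58 s; no verdict was reported.

- **Timer:** I gripped it across its width, slid it about 13 mm up the slope, drew it off square to the board and set it down on the bay floor before opening the fingers. The last pictures with the carton open show it flat, face up and clear of the walls.
- **Tilt:** the moves cannot tilt the tool directly, so I tilted it by pushing past the arm's outer reach limit. I brought it back to near vertical at the inner limit.
- **Flap:** I swung it shut from behind with the closed fingers. The last side view shows its near corner within 1 px of the fully shut position. I saw no gap at the rim, but could not see the tab itself.
- **Magnifier and other things:** before/after top-view pictures show no change beyond image noise at the magnifier, pen, both cassettes, bottle and tub.

**Less gentle than intended:** the final press at the rim peaked at about 51 N, mostly vertical, measured at the wrist. It was made with the fingertips, not the arm or gripper body, and is below the 120 N wrist limit. However, it may count against the "gently" wording. I could not check the timer again once the flap was shut.

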